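# Set up the bench analyser: dust cap, splined carousel, bayonet reagent cartridges, start

### The arm

A 6-joint arm with a two-finger parallel gripper is mounted at the origin on the work surface. World frame = base frame: x ahead of the robot, y to its left, z up, the work surface at z = 0. Lengths are in mm, angles in rad, forces in N, time in s.
With the tool pointing down it reaches from about 325 to 1000 mm from the base axis. Payload 5.1 kg.
Tool frame: the origin (TCP) lies where the fingers leave the gripper's body, on its centre line; the fingertips stand 73 mm ahead of it and the grasp point (between the pads) lies 54 mm ahead of it; z points along the fingers, y is the line along which they close (so a half turn about z gives the same grasp; the last joint's range is limited). The gripper opens to 85 mm and grips with 20 to 120 N. Pads are 22 mm wide; open, the fingers measure 114 mm over their backs; the gripper's body (76 mm by 85 mm) begins 54 mm behind the grasp point. The pads swing forward as they close: fully open they stand 13 mm farther back than shut.
Start: joints at [1.192, 0.124, 1.65, -0, 1.367, -0.083], TCP at [189.5, 621.752, 303.922] pointing down, gripper open.
Joint ranges: [-2.61, 2.61], [-1.02, 2.33], [0.03, 2.71], [-1.35, 4.49], [0.32, 2.68], [-2.91, 2.91]. Speed limits (rad/s): [2.57, 2.57, 3.14, 3.14, 3.14, 3.14].

### API

Orientations are given as a 3x3 rotation matrix whose columns are the frame's x, y, z axes.
In Python, from bench import ctrl gives the robot as it stands. The module is installed in compiled form; this text tells all that it offers.
- The arm moves only by the shell command python3 -m crank 'ROWS' [FORCE]. ROWS is JSON, a list of rows, each a list of 3 entries, a list of its own where there are three numbers: the finger opening in mm, from 0 to 85.4, then the shift along the tool's x, y, z in mm, then the turn, a rotation vector about the tool's x, y, z in rad. In form: [[jaw, [dx, dy, dz], [ax, ay, az]], ...]. A call has 1 to 20 rows; each row shifts and turns the commanded pose from where the row before left it, along the tool's axes as they then stand; what a row does not reach is not made up. A row lasts 1/10 s, in which the tool goes at most 50 mm and 8.59 degrees, less where a joint would pass 70% of its speed; a pose out of reach is approached as far as the arm can. A call with a gripper value outside its range is refused whole. The fingers move at their own pace and stop on an object; FORCE is the grip in N (left out, the last holds). Time passes only in rows, so rows that do not move let the fingers close. It gives the time, the measured TCP pose, the force, the opening and the grip force at its end, in the units of the state.
- ctrl.read_state(): the state, without advancing time (a new reading comes with each control period).
- ctrl.grab_frame(name): name is "side" or "top"; returns the picture (420x560x3 uint8, blue, green, red); there is no depth.
- ctrl.camera_model(name): a dict with "fx", "fy", "cx", "cy" (pixels), "rvec" (rotation vector, rad) and "tvec" (3), from world to camera coordinates, as OpenCV has them. Camera axes: x right, y down, z forward; pixel columns grow to the right and rows downward; lengths in mm; the calibration is good to about 2 mm. A picture is of the moment at which its call begins. camera_model takes no time and is no camera call.
- ctrl.finish_job(): hands the job in; it is judged then, once.
The state is a dict: "time_s": time; "joint_positions": joint angles; "joint_vel": joint speeds; "joint_efforts": joint torques, N m; "tcp_pos": TCP position; "orientation": TCP orientation; "wrist_force": force on the tool from outside, world axes, zero at the start; "torque": the same for the moment, N m; "opening": finger opening in mm; "grip_force": force on a finger pad.
Only numpy, scipy, OpenCV 4.12 (cv2) and the standard library are available. Lean on these libraries where they do the work, as an engineer would, in place of code of your own. Each camera call takes 0.05 s, during which the arm holds its last target. There are 200 camera calls.

### The job

Get the bench analyser ready and start it: take the orange dust cap off the drive and stand it upright in the middle of the grey tray, fit the sample carousel onto the splined shaft, rocking it until the teeth mesh and it sits fully home, and lock every reagent cartridge on the bench into the dock of its own colour by pushing it down against the spring and turning it a quarter clockwise until it clicks up into its notch. Only when all of that is done and let go, press the green start button fully; leave the other things on the bench where they are.

Things in the scene. Friction and masses are not known exactly. Their poses are not given: they have to be found in the camera images.
- deck: White fixed plate 110 (x) by 570 (y) by 20 mm high, long side across in front of the robot; origin on the bench under its centre. It carries, along its y: the drive at -190 mm, three docks at -45, 70 and 185 (colours vary), and at +260 a grey control post 36 x 40 mm, 104 tall, with the green start button on top.
- start_top (a point): Centre of the top of the green start button (26 mm across) on the deck's grey post, about 120 mm above the bench. Spring button, pressed straight down 6 mm, 5 N when fully down; it comes back by itself.
- start (a joint): Travel of the start button: 0 up, 0.006 m fully down.
- seat (a point): Centre of the flat top of the grey drive housing (88 mm across), 70 mm above the bench; z up. The splined steel shaft stands on it: six ribs 60 degrees apart, 6 mm wide, 42 mm over opposite ribs, 24 mm tall; core 28 mm thick to 26 mm up, then a 20 mm pilot up to 34. The ribs' angle varies and is not reported (visible from above); stiff to turn (0.4 N m).
- dust_cap: Orange dust cap, 0.12 kg, put loosely over the splined shaft at the start: hollow below, 60 mm across and 44 tall, with a bar on top along its x: 42 long, 14 thick (y), 44 to 80 mm above the origin. Origin: centre of its lower rim, at seat at the start; lift it 40 mm or more to clear the shaft.
- tray: Fixed grey tray, 120 mm square, open on top, wall 18 mm high and 5 thick, floor 5 mm above its origin (centre of the underside, on the bench). The dust cap is kept in it.
- carousel: Sample carousel, 0.32-0.48 kg: white disc 140 mm across, 40 to 50 mm above the origin, with twelve coloured tube caps near its rim (to 62 mm up), on a hub sleeve 60 mm across, 40 tall. Black bar handle on top along its x: 46 long, 16 thick (y), 50 to 95 mm above the origin. Origin: centre of the sleeve's underside; z up.
- bore (a point): The same point as the carousel's origin: mouth of its bore, 40 mm deep. Six inner teeth at 30, 90, 150.. degrees from the carousel's x, 5 mm wide, 32 mm between opposite teeth, go between the shaft's ribs (about 9 degrees play each way). Unmeshed, they rest on the rib tops, origin 24 mm above seat; fully home the origin is at seat, sleeve flat on the housing.
- cart_blue: Cartridge with blue band and grip (may be absent), 0.21-0.42 kg, heavy at the foot: upright cylinder 56 mm across, 66 tall; on top a wing grip along its x, 52 long, 14 thick (y), 66 to 104 mm above the origin. At the foot two lugs along +x and -x, tips 78 mm apart, 9 wide, 0 to 8 mm above the origin. Origin: centre of underside. Same after half a turn. Goes in the blue dock.
- cart_red: Cartridge with red band and grip (may be absent), 0.21-0.42 kg, heavy at the foot: upright cylinder 56 mm across, 66 tall; on top a wing grip along its x, 52 long, 14 thick (y), 66 to 104 mm above the origin. At the foot two lugs along +x and -x, tips 78 mm apart, 9 wide, 0 to 8 mm above the origin. Origin: centre of underside. Same after half a turn. Goes in the red dock.
- cart_yellow: Cartridge with yellow band and grip (may be absent), 0.21-0.42 kg, heavy at the foot: upright cylinder 56 mm across, 66 tall; on top a wing grip along its x, 52 long, 14 thick (y), 66 to 104 mm above the origin. At the foot two lugs along +x and -x, tips 78 mm apart, 9 wide, 0 to 8 mm above the origin. Origin: centre of underside. Same after half a turn. Goes in the yellow dock.
- dock_blue: Fixed bayonet dock with blue collar on the deck, 96 mm square; origin at the centre of its underside, 20 mm above the bench, z up. Collar bore 62 mm, collar top 44 mm above the origin, two entry slots along its +x and -x (white marks) for the lugs. Heights below are of the cartridge's underside above this origin: 44 if resting on the collar, unaligned.
- plunger_blue (a point): On the blue dock's axis, 30 mm above its origin: top of the spring plunger, where an aligned cartridge first rests (30). Pushed to 22 or lower (10 N; stop at 14, 14 N) it turns clockwise from above, to a stop 96 degrees from the slots; the other way is blocked. Let go at 90 degrees, the spring (7 N) lifts it with a click to 26: locked, wing along the dock's y.
- dock_red: Fixed bayonet dock with red collar on the deck, 96 mm square; origin at the centre of its underside, 20 mm above the bench, z up. Collar bore 62 mm, collar top 44 mm above the origin, two entry slots along its +x and -x (white marks) for the lugs. Heights below are of the cartridge's underside above this origin: 44 if resting on the collar, unaligned.
- plunger_red (a point): On the red dock's axis, 30 mm above its origin: top of the spring plunger, where an aligned cartridge first rests (30). Pushed to 22 or lower (10 N; stop at 14, 14 N) it turns clockwise from above, to a stop 96 degrees from the slots; the other way is blocked. Let go at 90 degrees, the spring (7 N) lifts it with a click to 26: locked, wing along the dock's y.
- dock_yellow: Fixed bayonet dock with yellow collar on the deck, 96 mm square; origin at the centre of its underside, 20 mm above the bench, z up. Collar bore 62 mm, collar top 44 mm above the origin, two entry slots along its +x and -x (white marks) for the lugs. Heights below are of the cartridge's underside above this origin: 44 if resting on the collar, unaligned.
- plunger_yellow (a point): On the yellow dock's axis, 30 mm above its origin: top of the spring plunger, where an aligned cartridge first rests (30). Pushed to 22 or lower (10 N; stop at 14, 14 N) it turns clockwise from above, to a stop 96 degrees from the slots; the other way is blocked. Let go at 90 degrees, the spring (7 N) lifts it with a click to 26: locked, wing along the dock's y.
- tissue_roll: Bystander, leave it alone: white paper roll, 90 across, 100 tall mm.
- slide_box: Bystander, leave it alone: blue flat box 85 x 100 x 32 mm.
- specimen_pot: Bystander, leave it alone: clear pot with red lid, 52 across, 62 tall mm.
- marker: Bystander, leave it alone: black marker pen, 15 across, 130 long mm.

How it is judged:
By the outcome, as a careful person would: the job done as asked, in the order asked, and still so for the second after the job is handed in, with the robot touching nothing.
Of cart_blue, cart_red, cart_yellow only 2 to 3 are there at a start; the rules pass over those that are not, and their reading is None.
At some moment in a run one of cart_blue, cart_red, cart_yellow may be knocked a few centimetres aside while the robot is not near it.
Once in a run the grip may slacken for a moment while it holds something.
It also fails if it takes over 210 s, if anything falls off the work surface, if the arm or the gripper's body presses on something with over 40 N, if the wrist force passes 120 N, or if a joint passes its speed limit or range.

## Working session

There is one attempt and no reset: what is moved stays moved. The work goes in short steps, Python scripts to look and compute and a shell command to move; the robot and the scene stay as the last step left them, time stands still between calls to the robot, and variables do not carry over. Pictures are saved under pics/ and viewed, at most 14 in all, crops included, and the job is handed in when it is done.

```bash
mkdir -p pics; cat > h.py <<'E'
import numpy as np, cv2
from bench import ctrl
def cam(n):
    m=ctrl.camera_model(n); R=cv2.Rodrigues(np.array(m["rvec"],float))[0]; t=np.array(m["tvec"],float).ravel()
    K=np.array([[m["fx"],0,m["cx"]],[0,m["fy"],m["cy"]],[0,0,1]]); return K,R,t
def ray(n,uv):
    K,R,t=cam(n); d=R.T@np.linalg.solve(K,[uv[0],uv[1],1]); return -R.T@t,d
def atz(n,uv,z):
    c,d=ray(n,uv); return c+d*(z-c[2])/d[2]
def proj(n,p):
    K,R,t=cam(n); q=K@(R@np.array(p,float)+t); return q[:2]/q[2]
def tri(a,b):
    (c1,d1),(c2,d2)=ray("top",a),ray("side",b); d1=d1/np.linalg.norm(d1);d2=d2/np.linalg.norm(d2)
    s=np.linalg.lstsq(np.c_[d1,-d2],c2-c1,rcond=None)[0]; p,q=c1+s[0]*d1,c2+s[1]*d2
    return (p+q)/2,np.linalg.norm(p-q)
def st():
    s=ctrl.read_state(); R=np.array(s["orientation"]); print(round(s["time_s"],2),np.round(s["tcp_pos"],1),"xaxis deg",round(np.degrees(np.arctan2(R[1,0],R[0,0])),1),"F",np.round(s["wrist_force"],1),"T",np.round(s["torque"],2),"op",round(s["opening"],1),"g",round(s["grip_force"],1)); return s
E
python3 - <<'E'
from h import *
s=st();print(np.round(s["orientation"],3))
for n in("top","side"):
    f=ctrl.grab_frame(n); cv2.imwrite(f"pics/{n}0.png",cv2.resize(f,(800,600),interpolation=cv2.INTER_CUBIC)); np.save(n+"0.npy",f)
    K,R,t=cam(n); print(n,K[0,0],-R.T@t, R[2])
E
```

```text
0.0 [189.3 621.3 302.7] xaxis deg 163.1 F [-0.5  0.   0.9] T [-0.03 -0.04  0.  ] op 85.7 g 0.0
[[-0.957  0.292 -0.001]
 [ 0.292  0.957 -0.002]
 [ 0.    -0.002 -1.   ]]
top 477.72399609044993 [ 319.99619245  -12.20033143 1253.09564694] [ 0.11936719  0.01055202 -0.9927941 ]
side 533.9434044828763 [  393.59127374 -1028.93481606  1038.69754287] [ 0.06270639  0.72349484 -0.68747591]
```

View pics/top0.png

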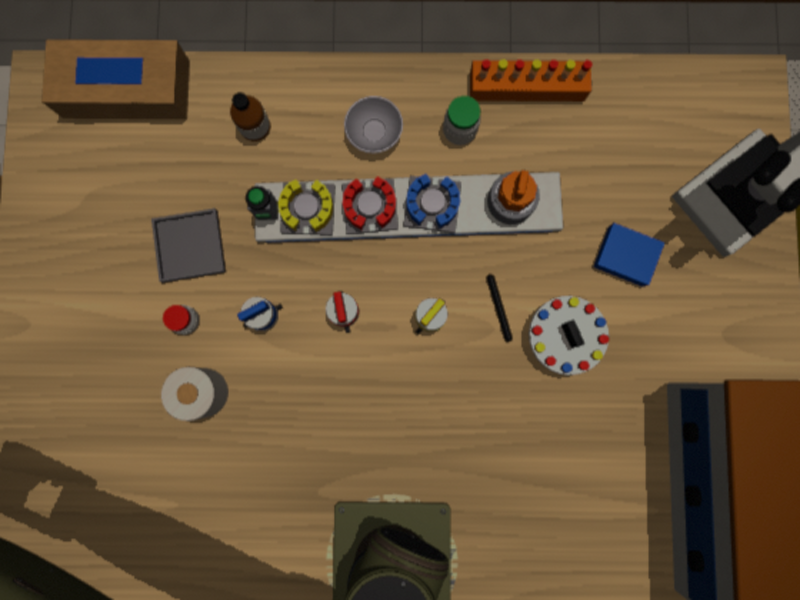

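View pics/side0.png

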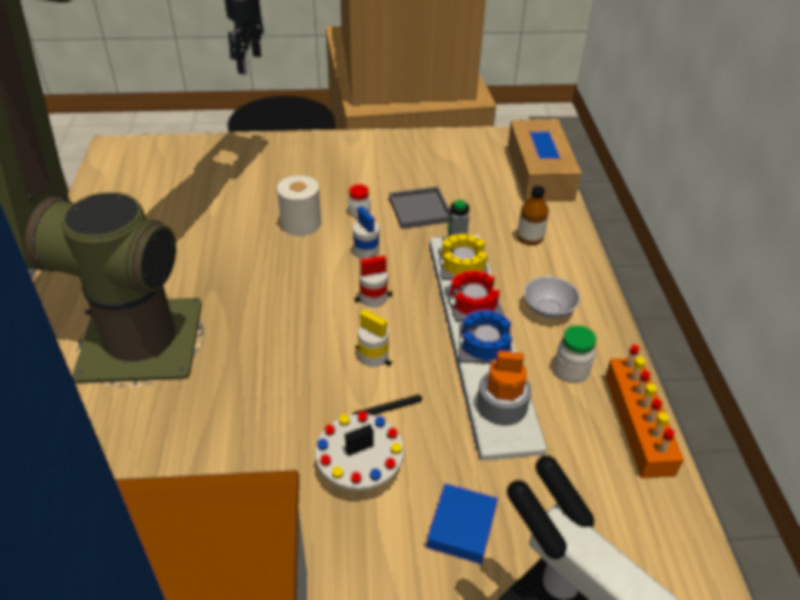

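Top view (800x600): the deck runs along y=205, with the docks at yellow (305,205), red (369,203) and blue (433,201). The capped drive is at (514,195), the tray at (189,246), the carousel at (570,335), and the cartridges at blue (258,314), red (342,309) and yellow (432,315). All three cartridges are present. The side view shows the same layout. Next I'll enlarge both.

```bash
python3 - <<'E'
from h import *
t=np.load("top0.npy");s=np.load("side0.npy")
def crop(f,x0,y0,w,h,k,n):
    c=cv2.resize(f[y0:y0+h,x0:x0+w],None,fx=k,fy=k,interpolation=cv2.INTER_CUBIC)
    for i in range(0,w,20): cv2.putText(c,str(x0+i),(i*k,8),0,.3,(0,0,0),1); cv2.line(c,(i*k,10),(i*k,14),(0,0,0),1)
    for i in range(0,h,20): cv2.putText(c,str(y0+i),(0,i*k+4),0,.3,(0,0,0),1)
    cv2.imwrite("pics/"+n,c)
crop(t,160,115,265,150,3,"topc.png"); crop(s,215,120,165,200,3,"sidec.png")
E
```

```text
(no output)
```

View pics/topc.png

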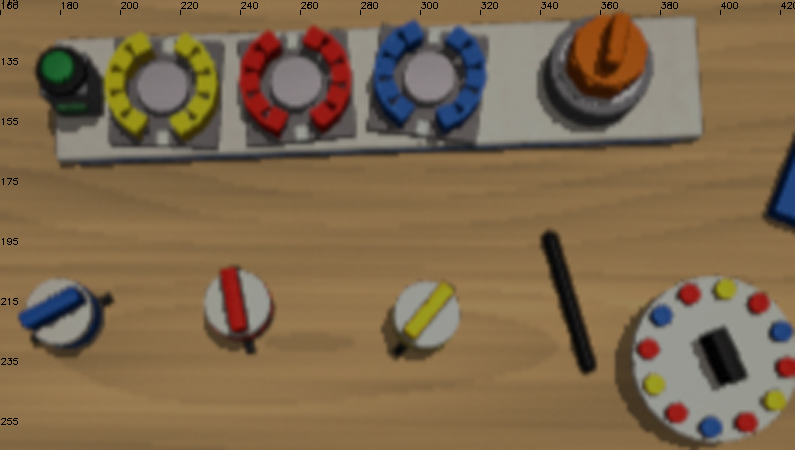

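View pics/sidec.png

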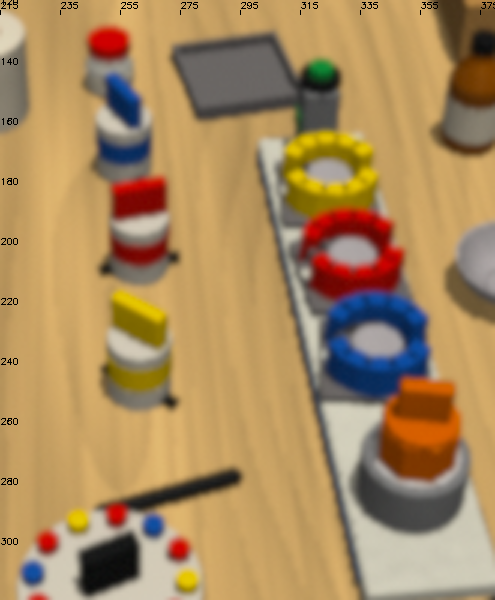

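The enlarged crops show the wings, lugs and collar gaps clearly. The dock slots are turned by differing small angles: yellow about 0, red and blue a few degrees in opposite directions. Now I'll fit the poses.

```bash
cat > fit.py <<'E'
from h import *
from scipy.optimize import minimize
def mask(f,kind):
    k=4; f=cv2.GaussianBlur(cv2.resize(f,None,fx=k,fy=k,interpolation=cv2.INTER_CUBIC),(0,0),1)
    H,S,V=cv2.split(cv2.cvtColor(f,cv2.COLOR_BGR2HSV)); H=H.astype(int)
    return {"blue":(abs(H-110)<15)&(S>130)&(V>40),"red":((H<6)|(H>172))&(S>150)&(V>40),"yellow":(abs(H-28)<5)&(S>170)&(V>40),
      "orange":(abs(H-11)<6)&(S>170)&(V>40),"black":(V<50)}[kind].astype(np.uint8)
def hull(n,pts):
    p=np.array([proj(n,q) for q in pts])*4+1.5
    return cv2.convexHull(np.round(p*16).astype(np.int32))
def box(x,y,z,a,L,W,h):
    c,s=np.cos(a),np.sin(a)
    return [(x+c*i*L/2-s*j*W/2,y+s*i*L/2+c*j*W/2,z-k*h) for i in(-1,1) for j in(-1,1) for k in(0,1)]
def fit(frames,kind,wins,p0,L,W,h,names=("top","side")):
    ms=[]
    for n in names:
        m=mask(frames[n],kind); x0,y0,x1,y1=[4*v for v in wins[n]]; mm=np.zeros_like(m); mm[y0:y1,x0:x1]=m[y0:y1,x0:x1]
        c,l,s,_=cv2.connectedComponentsWithStats(mm); mm=(l==1+np.argmax(s[1:,4])).astype(np.uint8); ms.append(mm)
    def cost(p,full=False):
        o=[]
        for n,m in zip(names,ms):
            r=np.zeros_like(m); cv2.fillConvexPoly(r,hull(n,box(p[0],p[1],p[2],p[3]/50,L,W,h)),1,shift=4)
            o.append(1-(r&m).sum()/(r|m).sum())
        return o if full else sum(o)
    b=None
    for d in (8,4):
        s=np.array(p0 if b is None else b.x,float); b=minimize(cost,s,method="Nelder-Mead",options=dict(initial_simplex=np.vstack([s]+[s+d*e for e in np.eye(4)]),xatol=.05,fatol=1e-4))
    return np.round([*b.x[:3],np.degrees(b.x[3]/50)],1),np.round(cost(b.x,True),2)
E
python3 - <<'E'
from fit import *
F={n:np.load(n+"0.npy") for n in("top","side")}
T=lambda u,v:(160+u/3,115+v/3)
def go(nm,kind,tw,sw,ends,z,L,W,h):
    a,b=[atz("top",T(*e),z) for e in ends]; c=(a+b)/2; d=b-a; y=np.arctan2(d[1],d[0])
    print(nm,np.round(c,1),round(np.degrees(y),1),fit(F,kind,dict(top=tw,side=sw),[c[0],c[1],z,y*50],L,W,h))
go("blue","blue",(164,206,192,228),(248,142,264,163),[(23,323),(82,293)],104,52,14,38)
go("red","red",(230,200,246,230),(250,178,273,194),[(238,331),(229,268)],104,52,14,38)
go("yel","yellow",(290,205,314,230),(250,215,273,236),[(409,335),(448,285)],104,52,14,38)
go("car","black",(388,218,412,248),(238,295,264,321),[(735,380),(715,335)],95,46,16,45)
go("cap","orange",(350,115,376,140),(345,243,370,261),[(610,62),(620,18)],150,42,14,36)
P={}
for nm,u in dict(ll=(58,160),lr=(700,136),ur=(695,17)).items(): P[nm]=atz("top",T(*u),20); print(nm,np.round(P[nm],1))
for nm,u,z in (("tray",None,0),):
    q=np.array([(152,241),(216,210),(225,270),(161,283)])*.7
    for p in q: print("tray",np.round(atz("top",p,18),1))
print("housing",atz("top",T(597,74),70)); print("button",tri(T(57,66),(215+321/3,120+69/3)))
# docks: rectify collar top plane z=64
for kind,u,w in(("yellow",(161.5,83),(192,122,236,163)),("red",(295.5,80),(236,120,280,163)),("blue",(430,76),(281,118,325,162))):
    c=atz("top",T(*u),64); m=mask(F["top"],kind); x0,y0,x1,y1=[4*v for v in w]
    for r in (34,38,42):
        a=np.radians(np.arange(0,360,.5)); pr=np.array([proj("top",(c[0]+r*np.cos(t),c[1]+r*np.sin(t),64)) for t in a])*4+1.5
        v=np.array([m[int(round(q[1])),int(round(q[0]))] for q in pr]); A=np.degrees(a)
        s0=(A+180)%360-180; g0=s0[(abs(s0)<30)&(v==0)]; g1=(A-180)[(abs(A-180)<30)&(v==0)]
        print(kind,np.round(c,1),r,[(round(g.mean(),1),len(g)/2) if len(g) else None for g in(g0,g1)])
E
```

```text
Traceback (most recent call last):
  File "fit.py", line 27, in fit
    s=np.array(p0 if b is None else b.x,float); b=minimize(cost,s,method="Nelder-Mead",options=dict(initial_simplex=np.vstack([s]+[s+d*e for e in np.eye(4)]),xatol=.05,fatol=1e-4))
                                                  ~~~~~~~~^^^^^^^^^^^^^^^^^^^^^^^^^^^^^^^^^^^^^^^^^^^^^^^^^^^^^^^^^^^^^^^^^^^^^^^^^^^^^^^^^^^^^^^^^^^^^^^^^^^^^^^^^^^^^^^^^^^^^^^^^^
  File "fit.py", line 22, in cost
    r=np.zeros_like(m); cv2.fillConvexPoly(r,hull(n,box(p[0],p[1],p[2],p[3]/50,L,W,h)),1,shift=4)
                                             ~~~~^^^^^^^^^^^^^^^^^^^^^^^^^^^^^^^^^^^^^
  File "fit.py", line 9, in hull
    p=np.array([proj(n,q) for q in pts])*4+1.5
                ~~~~^^^^^
  File "h.py", line 11, in proj
    K,R,t=cam(n); q=K@(R@np.array(p,float)+t); return q[:2]/q[2]
          ~~~^^^
  File "h.py", line 4, in cam
    m=ctrl.camera_model(n); R=cv2.Rodrigues(np.array(m["rvec"],float))[0]; t=np.array(m["tvec"],float).ravel()
ValueError: time passes only in moves, steps and waits
```

```bash
sed -i 's/^def cam/import functools\n@functools.cache\ndef cam/' h.py
cat > m0.py <<'E'
from fit import *
F={n:np.load(n+"0.npy") for n in("top","side")}
T=lambda u,v:(160+u/3,115+v/3)
def go(nm,kind,tw,sw,ends,z,L,W,h):
    a,b=[atz("top",T(*e),z) for e in ends]; c=(a+b)/2; d=b-a; y=np.arctan2(d[1],d[0])
    print(nm,np.round(c,1),round(np.degrees(y),1),fit(F,kind,dict(top=tw,side=sw),[c[0],c[1],z,y*50],L,W,h))
go("blue","blue",(164,206,192,228),(248,142,264,163),[(23,323),(82,293)],104,52,14,38)
go("red","red",(230,200,246,230),(250,178,273,194),[(238,331),(229,268)],104,52,14,38)
go("yel","yellow",(290,205,314,230),(250,215,273,236),[(409,335),(448,285)],104,52,14,38)
go("car","black",(388,218,412,248),(238,295,264,321),[(735,380),(715,335)],95,46,16,45)
go("cap","orange",(350,115,376,140),(345,243,370,261),[(610,62),(620,18)],150,42,14,36)
for nm,u in dict(ll=(58,160),lr=(700,136),ur=(695,17)).items(): print(nm,np.round(atz("top",T(*u),20),1))
for p in np.array([(152,241),(216,210),(225,270),(161,283)])*.7: print("tray",np.round(atz("top",p,18),1))
print("housing",atz("top",T(597,74),70)); print("button",tri(T(57,66),(215+321/3,120+69/3)))
for kind,u in(("yellow",(161.5,83)),("red",(295.5,80)),("blue",(430,76))):
    c=atz("top",T(*u),64); m=mask(F["top"],kind)
    for r in (34,38,42):
        a=np.radians(np.arange(0,360,.5)); pr=np.array([proj("top",(c[0]+r*np.cos(t),c[1]+r*np.sin(t),64)) for t in a])*4+1.5
        v=np.array([m[int(round(q[1])),int(round(q[0]))] for q in pr]); A=np.degrees(a)
        s0=(A+180)%360-180; g0=s0[(abs(s0)<30)&(v==0)]; g1=(A-180)[(abs(A-180)<30)&(v==0)]
        print(kind,np.round(c,1),r,[(round(g.mean(),1),len(g)/2) if len(g) else None for g in(g0,g1)])
E
python3 m0.py
```

```text
blue [434.7 236.9 104. ] -62.2 (array([437.5, 246.6,  93.3, -70.2]), array([0.38, 0.4 ]))
red [442.8  90.8 104. ] 9.1 (array([444.2,  93.3, 101.4,  14.1]), array([0.26, 0.32]))
yel [435.6 -66.5 104. ] -37.5 (array([437.6, -65.2, 101.3, -38.8]), array([0.33, 0.29]))
car [ 400.  -306.1   95. ] 22.9 (array([ 404.4, -308.7,   88.2,   30.1]), array([0.24, 0.38]))
cap [ 646.5 -211.   150. ] -13.1 (array([ 6.479e+02, -2.136e+02,  1.476e+02, -2.000e-01]), array([0.62, 0.17]))
ll [573.5 254.7  20. ]
lr [ 599.  -307.6   20. ]
ur [ 706.3 -305.3   20. ]
tray [571.5 448.   18. ]
tray [631.  331.8  18. ]
tray [518.4 310.7  18. ]
tray [493.3 427.4  18. ]
housing [ 640.50182442 -209.87514368   70.        ]
button (array([630.58573115, 237.37726131, 115.50738499]), np.float64(2.552539298392658))
yellow [631.8 159.2  64. ] 34 [(np.float64(1.2), 36.0), (np.float64(-4.0), 36.5)]
yellow [631.8 159.2  64. ] 38 [(np.float64(1.2), 38.0), (np.float64(-3.0), 37.5)]
yellow [631.8 159.2  64. ] 42 [(np.float64(1.2), 40.0), (np.float64(-2.5), 37.5)]
red [635.2  45.1  64. ] 34 [(np.float64(8.2), 34.0), (np.float64(4.3), 35.0)]
red [635.2  45.1  64. ] 38 [(np.float64(8.0), 31.5), (np.float64(3.8), 35.0)]
red [635.2  45.1  64. ] 42 [(np.float64(7.8), 37.0), (np.float64(3.5), 37.5)]
blue [639.4 -69.2  64. ] 34 [(np.float64(-4.0), 35.5), (np.float64(-11.0), 36.5)]
blue [639.4 -69.2  64. ] 38 [(np.float64(-5.5), 33.5), (np.float64(-11.2), 37.0)]
blue [639.4 -69.2  64. ] 42 [(np.float64(-5.2), 38.0), (np.float64(-9.8), 40.0)]
```

```bash
cat > ov.py <<'E'
from fit import *
F={n:np.load(n+"0.npy") for n in("top","side")}
B={"blue":(434.7,236.9,104,-62.2,52,14,38),"red":(442.8,90.8,104,9.1,52,14,38),"yellow":(435.6,-66.5,104,-37.5,52,14,38),"black":(400,-306,95,22.9,46,16,45),"orange":(646.5,-211,150,-13,42,14,36)}
W={"top":[(160,205),(225,195),(285,205),(385,215),(345,112)],"side":[(240,140),(245,175),(245,212),(235,293),(340,243)]}
rows=[]
for n in("top","side"):
    r=[]
    for (k,b),(x,y) in zip(B.items(),W[n]):
        g=cv2.resize(F[n],None,fx=4,fy=4,interpolation=cv2.INTER_CUBIC)
        cs,_=cv2.findContours(mask(F[n],k),cv2.RETR_LIST,2); cv2.drawContours(g,cs,-1,(0,255,0),1)
        cv2.polylines(g,[(hull(n,box(*b[:3],np.radians(b[3]),*b[4:]))/16).astype(np.int32)],True,(255,0,255),1)
        r.append(g[y*4:y*4+160,x*4:x*4+156])
    rows.append(np.hstack(r))
cv2.imwrite("pics/ov.png",np.vstack(rows))
E
python3 ov.py
```

```text
(no output)
```

View pics/ov.png

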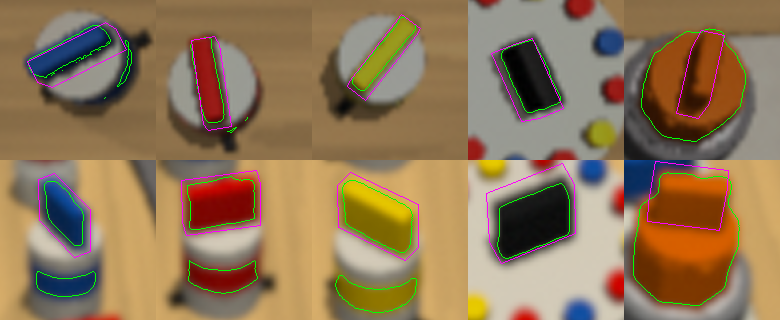

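The overlay shows the hand readings are good to a few mm. The masks are uniformly about 1 px small, so I'll dilate them and refit.

```bash
sed -i 's/    ms=\[\]/    ms=[]; K=cv2.getStructuringElement(2,(9,9))/; s/mm=(l==1+np.argmax(s\[1:,4\])).astype(np.uint8)/mm=cv2.dilate((l==1+np.argmax(s[1:,4])).astype(np.uint8),K)/' fit.py
python3 m0.py | head -5; python3 - <<'E'
from fit import *
F={n:np.load(n+"0.npy") for n in("top","side")}
# carousel tube caps: colored centroids in both views -> z=62 plane circle centre
T=np.array([(691,294),(725,288),(758,303),(781,331),(787,367),(775,400),(746,422),(710,427),(677,413),(654,384),(648,349),(661,315)])/3+[160,115]
P=np.array([atz("top",u,62)[:2] for u in T]); A=np.c_[2*P,np.ones(12)]; c=np.linalg.lstsq(A,(P**2).sum(1),rcond=None)[0]
print("caps circle",c[:2],np.sqrt(c[2]+c[0]**2+c[1]**2)); a=np.degrees(np.arctan2(*(P-c[:2]).T[::-1]))%30; print(np.round(a,1))
# deck fit in top view: known features
q=[((-55,285,20),(58,160)),((-55,-285,20),(700,136)),((55,-285,20),(695,17)),((0,260,120),(57,66))]
q=[(p,np.array(u)/3+[160,115]) for p,u in q]
from scipy.optimize import least_squares
def res(v,full=False):
    c,s=np.cos(v[2]),np.sin(v[2]); return np.ravel([proj("top",(v[0]+c*p[0]-s*p[1],v[1]+s*p[0]+c*p[1],p[2]))-u for p,u in q])
r=least_squares(res,[641,-24,.045]); v=r.x; print(v,np.degrees(v[2]),np.round(r.fun,1))
for y in(-190,-45,70,185,260): print(y,v[0]-np.sin(v[2])*y,v[1]+np.cos(v[2])*y)
E
```

```text
blue [434.7 236.9 104. ] -62.2 (array([436.9, 243.8,  98.8, -62.1]), array([0.11, 0.21]))
red [442.8  90.8 104. ] 9.1 (array([444.5,  93.3, 103.6,  10.5]), array([0.09, 0.13]))
yel [435.6 -66.5 104. ] -37.5 (array([437.1, -65.7, 102.8, -38.8]), array([0.06, 0.12]))
car [ 400.  -306.1   95. ] 22.9 (array([ 403.3, -309.1,   88.9,   23. ]), array([0.04, 0.23]))
cap [ 646.5 -211.   150. ] -13.1 (array([ 647.8, -217.3,  149.5,   -3.1]), array([0.67, 0.18]))
caps circle [ 402.15192031 -308.32795425] 57.73597108851958
[21.7 22.7 23.  23.  22.7 23.3 22.7 22.6 23.3 22.9 23.5 22.8]
[ 6.40948506e+02 -2.35868804e+01  4.20409328e-02] 2.4087680169859356 [-1.6 -0.2  1.2  0.4  0.2 -0.6  0.1  0.3]
-190 648.9339301595143 -213.41899835603485
-45 642.8397904429271 -68.54711888622637
70 638.006507219427 46.3512682794838
185 633.1732239959268 161.24965544519398
260 630.0210827632094 236.18338620543977
```

```bash
python3 - <<'E'
from fit import *
F={n:np.load(n+"0.npy") for n in("top","side")}
f=F["top"]; S=cv2.cvtColor(f,cv2.COLOR_BGR2HSV)[...,1]; m=np.zeros_like(S); m[138:206,98:164]=(S[138:206,98:164]<75)
c,l,s,_=cv2.connectedComponentsWithStats(m); i=1+np.argmax(s[1:,4]); cs,_=cv2.findContours((l==i).astype(np.uint8),0,2)
r=cv2.minAreaRect(cs[0]); P=np.array([atz("top",u,14)[:2] for u in cv2.boxPoints(r)]); print(s[i],r,np.round(P),P.mean(0),[np.linalg.norm(P[k]-P[k-1]) for k in range(4)])
B=dict(blue=((164,206,192,228),(248,142,264,163),(435.5,240,104,-62)),)
import fit as ft
for nm,tw,sw,p in(("blue",(164,206,192,228),(248,142,264,163),(435.5,240,104,-62)),):
    print(fit(F,nm,dict(top=tw),[p[0],p[1],p[2],np.radians(p[3])*50],52,14,38,names=("top",)))
E
python3 -m crank '[[85,[0,0,0],[0,0,0]]]' 60
```

```text
[ 106  146   51   52 2077] ((131.0662078857422, 171.40817260742188), (45.06003189086914, 46.90085220336914), 80.78897094726562) [[615. 457.]
 [636. 335.]
 [517. 311.]
 [496. 432.]] [565.90114736 383.71571246] [np.float64(121.9228455672232), np.float64(124.42753826850594), np.float64(121.9968091538454), np.float64(123.00988520665432)]
(array([436.8, 241.3, 107.6, -61.3]), array([0.12]))
time_s: 0.2
tcp_pos: [189.4, 621.5, 303.1]
orientation: [[-0.957, 0.291, -0.0], [0.291, 0.957, -0.001], [0.0, -0.001, -1.0]]
wrist_force: [-0.6, -0.6, 0.3]
opening: 84.8
grip_force: 0.0
```

```bash
cat >> h.py <<'E'
def plan(x,y,z,th=None):
    s=st(); R=np.array(s["orientation"]); d=np.array([x,y,z])-s["tcp_pos"]; t=np.degrees(np.arctan2(R[1,0],R[0,0]))
    print("shift tool",np.round(R.T@d,1)," az",None if th is None else round(np.radians((t-th+180)%360-180),3), "j6",round(np.degrees(s["joint_positions"][5])))
E
python3 -c "
from h import *
plan(648.9,-213.4,300,167)"
```

```text
0.2 [189.4 621.5 303.1] xaxis deg 163.1 F [-0.6 -0.6  0.3] T [-0.05 -0.05  0.02] op 84.8 g 0.0
shift tool [-682.9 -664.7    3.9]  az -0.069 j6 -5
```

```bash
python3 -m crank '[[60,[-34,-33,0],[0,0,0]],[60,[-34,-33,0],[0,0,0]],[60,[-34,-33,0],[0,0,0]],[60,[-34,-33,0],[0,0,0]],[60,[-34,-33,0],[0,0,0]],[60,[-34,-33,0],[0,0,0]],[60,[-34,-33,0],[0,0,0]],[60,[-34,-33,0],[0,0,0]],[60,[-34,-33,0],[0,0,0]],[60,[-34,-33,0],[0,0,0]],[60,[-34,-33,0],[0,0,0]],[60,[-34,-33,0],[0,0,0]],[60,[-34,-33,0],[0,0,0]],[60,[-34,-33,0],[0,0,0]],[60,[-34,-33,0],[0,0,0]],[60,[-34,-33,0],[0,0,0]],[60,[-34,-33,0],[0,0,0]],[60,[-34,-33,0],[0,0,0]],[60,[-34,-33,0],[0,0,0]],[60,[-34,-33,0],[0,0,0]]]' 60 >/dev/null
python3 -m crank '[[60,[0,0,0],[0,0,-0.07]],[60,[0,0,0],[0,0,0]],[60,[0,0,0],[0,0,0]]]'
python3 -c "
from h import *
plan(648.9,-213.4,188,167)
f=ctrl.grab_frame('top');np.save('t1.npy',f);g=ctrl.grab_frame('side')
c=lambda f,x,y:cv2.resize(f[y:y+130,x:x+130],(400,400),interpolation=cv2.INTER_CUBIC)
cv2.imwrite('pics/t1.png',np.hstack([c(f,300,80),c(g,280,190)]))"
```

```text
time_s: 2.5
tcp_pos: [647.4, -207.5, 303.5]
orientation: [[-0.974, 0.225, -0.001], [0.225, 0.974, 0.0], [0.001, 0.0, -1.0]]
wrist_force: [-0.2, 1.0, -0.8]
opening: 60.1
grip_force: 0.0
2.5 [ 647.4 -207.5  303.5] xaxis deg 167.0 F [-0.2  1.  -0.8] T [ 0.   -0.01 -0.  ] op 60.1 g 0.0
shift tool [ -2.9  -5.4 115.5]  az -0.0 j6 -99
```

View pics/t1.png

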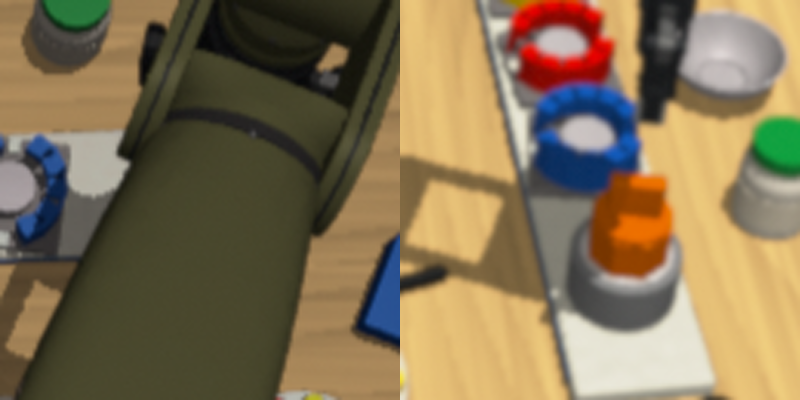

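The side view shows one finger at about (660,60), above the cap bar at (635,200), and the arm hides the top view. I'll correct the offset, descend and grip.

```bash
python3 -m crank '[[60,[-2.9,-5.4,20],[0,0,0]],[60,[0,0,25],[0,0,0]],[60,[0,0,25],[0,0,0]],[60,[0,0,20],[0,0,0]],[60,[0,0,15],[0,0,0]],[60,[0,0,10],[0,0,0]],[60,[0,0,0],[0,0,0]],[60,[0,0,0],[0,0,0]]]' >/dev/null
python3 -m crank '[[5,[0,0,0],[0,0,0]],[5,[0,0,0],[0,0,0]],[5,[0,0,0],[0,0,0]],[5,[0,0,0],[0,0,0]],[5,[0,0,0],[0,0,0]],[5,[0,0,0],[0,0,0]],[5,[0,0,0],[0,0,0]],[5,[0,0,0],[0,0,0]],[5,[0,0,0],[0,0,0]],[5,[0,0,0],[0,0,0]]]' 60
python3 -c "
from h import *
st()"
```

```text
time_s: 4.4
tcp_pos: [649.6, -213.9, 189.9]
orientation: [[-0.975, 0.224, 0.001], [0.224, 0.975, -0.001], [-0.001, -0.0, -1.0]]
wrist_force: [-0.5, -0.1, 5.5]
opening: 13.6
grip_force: 59.2
4.4 [ 649.6 -213.9  189.9] xaxis deg 167.1 F [-0.5 -0.1  5.5] T [-0.    0.01 -0.02] op 13.6 g 59.2
```

```bash
python3 -m crank '[[5,[0,0,-10],[0,0,0]],[5,[0,0,-20],[0,0,0]],[5,[0,0,-30],[0,0,0]],[5,[0,0,-30],[0,0,0]],[5,[0,0,-15],[0,0,0]],[5,[0,0,0],[0,0,0]]]'
python3 -c "
from h import *
plan(565,383,200,167)
g=ctrl.grab_frame('side')
cv2.imwrite('pics/s2.png',cv2.resize(g[120:320,200:400],(600,600),interpolation=cv2.INTER_CUBIC))"
```

```text
time_s: 5.0
tcp_pos: [650.0, -214.0, 296.8]
orientation: [[-0.975, 0.224, 0.004], [0.224, 0.975, -0.002], [-0.005, -0.001, -1.0]]
wrist_force: [0.8, -0.6, -1.5]
opening: 13.0
grip_force: 58.5
5.0 [ 650.  -214.   296.8] xaxis deg 167.1 F [ 0.8 -0.6 -1.5] T [-0.04 -0.01 -0.03] op 13.0 g 58.5
shift tool [216.9 562.9  95.4]  az 0.001 j6 -100
```

View pics/s2.png

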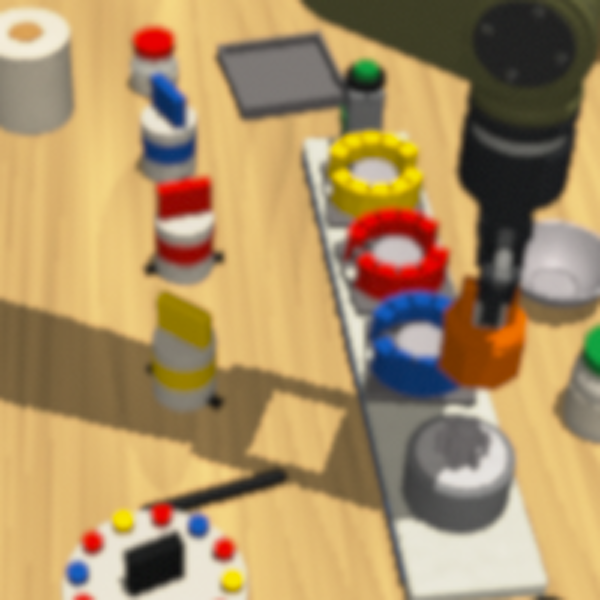

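The cap (485,335) is in the gripper and the shaft is bare (460,445). Carrying it to the tray.

```bash
python3 -m crank '[[5,[7,18,0],[0,0,0]],[5,[15,38,0],[0,0,0]],[5,[15,38,0],[0,0,0]],[5,[15,38,0],[0,0,0]],[5,[15,38,0],[0,0,0]],[5,[15,38,0],[0,0,0]],[5,[15,38,0],[0,0,0]],[5,[15,38,0],[0,0,0]],[5,[15,38,0],[0,0,0]],[5,[15,38,0],[0,0,0]],[5,[15,38,0],[0,0,0]],[5,[15,38,0],[0,0,0]],[5,[15,38,0],[0,0,0]],[5,[15,38,0],[0,0,0]],[5,[10,25,0],[0,0,0]],[5,[5,25,0],[0,0,0]],[5,[0,0,0],[0,0,0]],[5,[0,0,0],[0,0,0]]]'
python3 -c "
from h import *
plan(565,383,128,167)
g=ctrl.grab_frame('top');np.save('t2.npy',g)"
```

```text
time_s: 6.85
tcp_pos: [562.1, 382.9, 291.3]
orientation: [[-0.975, 0.222, -0.004], [0.222, 0.975, -0.002], [0.003, -0.003, -1.0]]
wrist_force: [-0.3, -0.3, -1.5]
opening: 13.3
grip_force: 58.7
6.85 [562.1 382.9 291.3] xaxis deg 167.1 F [-0.3 -0.3 -1.5] T [-0.03 -0.02 -0.02] op 13.3 g 58.7
shift tool [ -3.2   1.3 163.3]  az 0.003 j6 -47
```

```bash
python3 -m crank '[[5,[-3,1,25],[0,0,0]],[5,[0,0,40],[0,0,0]],[5,[0,0,40],[0,0,0]],[5,[0,0,25],[0,0,0]],[5,[0,0,15],[0,0,0]],[5,[0,0,10],[0,0,0]],[5,[0,0,5],[0,0,0]],[5,[0,0,0],[0,0,0]],[5,[0,0,0],[0,0,0]]]'
```

```text
time_s: 7.8
tcp_pos: [567.5, 383.3, 135.6]
orientation: [[-0.975, 0.224, 0.002], [0.224, 0.975, 0.001], [-0.002, 0.002, -1.0]]
wrist_force: [-1.1, 0.5, -0.4]
opening: 12.9
grip_force: 58.8
```

```bash
python3 -m crank '[[5,[0,0,3],[0,0,0]],[5,[0,0,3],[0,0,0]],[5,[0,0,2],[0,0,0]],[5,[0,0,0],[0,0,0]],[5,[0,0,0],[0,0,0]]]'
```

```text
time_s: 8.3
tcp_pos: [566.6, 382.9, 125.8]
orientation: [[-0.975, 0.224, -0.0], [0.224, 0.975, -0.0], [0.0, -0.0, -1.0]]
wrist_force: [-0.1, -0.4, -2.5]
opening: 13.2
grip_force: 58.8
```

```bash
python3 -m crank '[[5,[0,0,1.5],[0,0,0]],[5,[0,0,0],[0,0,0]],[5,[0,0,0],[0,0,0]]]'
python3 -m crank '[[30,[0,0,0],[0,0,0]],[30,[0,0,0],[0,0,0]],[50,[0,0,0],[0,0,0]],[50,[0,0,0],[0,0,0]],[50,[0,0,-10],[0,0,0]],[50,[0,0,-30],[0,0,0]],[50,[0,0,-40],[0,0,0]],[50,[0,0,-40],[0,0,0]],[50,[0,0,-40],[0,0,0]],[50,[0,0,0],[0,0,0]],[50,[0,0,0],[0,0,0]]]'
python3 -c "
from h import *
plan(402.5,-308.5,300,203)"
```

```text
time_s: 8.6
tcp_pos: [566.9, 383.0, 124.9]
orientation: [[-0.975, 0.224, 0.001], [0.224, 0.975, 0.0], [-0.001, 0.001, -1.0]]
wrist_force: [-0.7, 0.4, 0.6]
opening: 13.1
grip_force: 59.1
time_s: 9.7
tcp_pos: [567.2, 383.2, 287.2]
orientation: [[-0.975, 0.224, 0.004], [0.224, 0.975, 0.002], [-0.003, 0.003, -1.0]]
wrist_force: [0.1, -0.5, -0.7]
opening: 50.0
grip_force: 0.0
9.7 [567.2 383.2 287.2] xaxis deg 167.1 F [ 0.1 -0.5 -0.7] T [0.03 0.05 0.08] op 50.0 g 0.0
shift tool [   5.6 -711.   -14.9]  az -0.627 j6 -48
```

```bash
python3 -m crank '[[40,[0,-35,0],[0,0,-0.07]],[40,[3,-47,0],[0,0,-0.07]],[40,[6,-47,0],[0,0,-0.07]],[40,[9,-46,0],[0,0,-0.07]],[40,[12,-45,0],[0,0,-0.07]],[40,[15,-45,0],[0,0,-0.07]],[40,[18,-44,0],[0,0,-0.07]],[40,[21,-43,0],[0,0,-0.07]],[40,[24,-41,0],[0,0,-0.067]],[40,[27,-38,0],[0,0,0]],[40,[27,-38,0],[0,0,0]],[40,[27,-38,0],[0,0,0]],[40,[27,-38,0],[0,0,0]],[40,[27,-38,0],[0,0,0]],[40,[27,-38,0],[0,0,0]],[40,[0,0,0],[0,0,0]]]'
python3 -c "
from h import *
plan(402.5,-308.5,134,203)
g=ctrl.grab_frame('top');np.save('t3.npy',g)
a=lambda f,x,y,w:cv2.resize(f[y:y+w,x:x+w],(400,400),interpolation=cv2.INTER_CUBIC)
cv2.imwrite('pics/t3.png',np.hstack([a(g,336,114,50),a(g,95,130,80)]))"
```

```text
time_s: 11.3
tcp_pos: [420.4, -298.6, 282.5]
orientation: [[-0.923, -0.385, -0.003], [-0.385, 0.923, 0.001], [0.003, 0.002, -1.0]]
wrist_force: [-0.7, 0.8, -0.1]
opening: 40.2
grip_force: 0.0
11.3 [ 420.4 -298.6  282.5] xaxis deg -157.4 F [-0.7  0.8 -0.1] T [ 0.03  0.01 -0.03] op 40.2 g 0.0
shift tool [ 20.   -2.6 148.5]  az -0.006 j6 -154
```

View pics/t3.png

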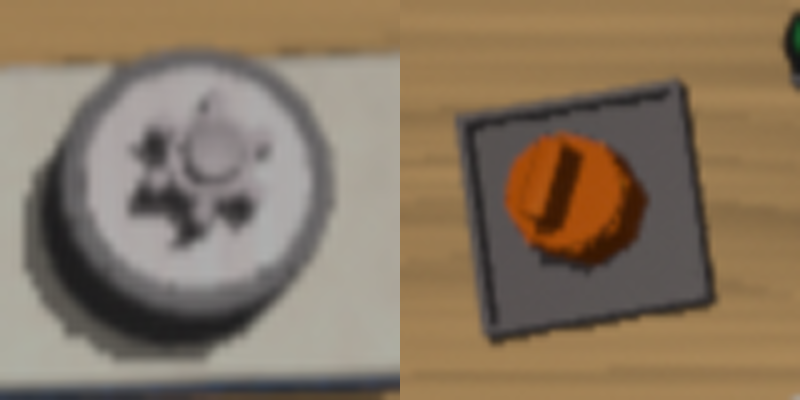

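The cap stands upright near the middle of the tray (right crop, tray centre about (585,212)). On the shaft (left crop) dark gaps show at roughly 60° spacing. I'll check the rib angle numerically.

```bash
python3 - <<'E'
from h import *
g=cv2.cvtColor(np.load('t3.npy'),cv2.COLOR_BGR2GRAY).astype(np.float32); c=np.array([648.9,-213.4])
A=np.arange(0,360,3)
for z in(70,94):
  for r in(17,19,22):
    P=np.array([proj("top",(c[0]+r*np.cos(t),c[1]+r*np.sin(t),z)) for t in np.radians(A)],np.float32)
    v=cv2.remap(g,P[:,0].reshape(-1,1),P[:,1].reshape(-1,1),cv2.INTER_CUBIC).ravel()
    f=(v*np.exp(-1j*np.radians(A)*6)).mean(); print(z,r,"bright at",round(np.degrees(-np.angle(f*1))/-6%60,1),"amp",round(abs(f),1),round(v.mean()))
for u in[(155,150),(140,195),(185,230),(235,210),(262,150),(207,103)]:
    p=atz("top",(336+u[0]/8,114+u[1]/8),70)[:2]-c; print(np.round(p),round(np.degrees(np.arctan2(p[1],p[0]))%60))
E
```

```text
70 17 bright at 38.0 amp 15.7 111
70 19 bright at 40.0 amp 15.1 124
70 22 bright at 40.0 amp 9.7 147
94 17 bright at 10.3 amp 7.2 118
94 19 bright at 10.3 amp 5.6 123
94 22 bright at 24.2 amp 1.2 137
[10. 13.] 53
[-5. 17.] 46
[-16.   3.] 49
[-10. -13.] 52
[ 10. -21.] 55
[25. -4.] 51
```

```bash
python3 -m crank '[[40,[15,-2,20],[0,0,0]],[40,[5,-0.6,30],[0,0,0]],[40,[0,0,30],[0,0,0]],[40,[0,0,30],[0,0,0]],[40,[0,0,15],[0,0,0]],[40,[0,0,0],[0,0,0]],[40,[0,0,0],[0,0,0]]]'; python3 -c "
from h import *
plan(402.5,-308.5,134,203)"
```

```text
time_s: 12.05
tcp_pos: [405.5, -304.7, 159.8]
orientation: [[-0.92, -0.391, 0.0], [-0.391, 0.92, 0.0], [-0.0, -0.0, -1.0]]
wrist_force: [0.3, 0.8, -0.1]
opening: 39.8
grip_force: 0.0
12.05 [ 405.5 -304.7  159.8] xaxis deg -157.0 F [ 0.3  0.8 -0.1] T [-0.03  0.04  0.07] op 39.8 g 0.0
shift tool [ 4.2 -2.3 25.8]  az 0.001 j6 -156
```

Dark gaps lie at about 51° mod 60, so the ribs are at about 21°, and the carousel yaw of 23° already matches. Down to grasp it.

```bash
python3 -m crank '[[40,[4,-2.3,12],[0,0,0]],[40,[0,0,10],[0,0,0]],[40,[0,0,4],[0,0,0]],[40,[0,0,0],[0,0,0]],[40,[0,0,0],[0,0,0]],[5,[0,0,0],[0,0,0]],[5,[0,0,0],[0,0,0]],[5,[0,0,0],[0,0,0]],[5,[0,0,0],[0,0,0]],[5,[0,0,0],[0,0,0]],[5,[0,0,0],[0,0,0]]]' 80; python3 -c "
from h import *
plan(402.5,-308.5,134,203)"
```

```text
time_s: 13.15
tcp_pos: [402.6, -308.9, 134.0]
orientation: [[-0.921, -0.391, 0.001], [-0.391, 0.921, -0.0], [-0.0, -0.001, -1.0]]
wrist_force: [0.6, 1.6, 5.0]
opening: 15.6
grip_force: 56.3
13.15 [ 402.6 -308.9  134. ] xaxis deg -157.0 F [0.6 1.6 5. ] T [0.26 0.09 0.05] op 15.6 g 56.3
shift tool [-0.1  0.4  0. ]  az -0.0 j6 -157
```

```bash
python3 -m crank '[[5,[0,0,-5],[0,0,0]],[5,[0,0,-10],[0,0,0]],[5,[0,0,-25],[0,0,0]],[5,[0,0,-30],[0,0,0]],[5,[0,0,-30],[0,0,0]],[5,[0,0,-30],[0,0,0]],[5,[0,0,-10],[0,0,0]],[5,[0,0,0],[0,0,0]]]' ; python3 -c "
from h import *
plan(648.9,-213.4,270,201)"
```

```text
time_s: 13.95
tcp_pos: [402.7, -309.2, 275.0]
orientation: [[-0.921, -0.39, 0.002], [-0.391, 0.921, -0.002], [-0.001, -0.003, -1.0]]
wrist_force: [-0.1, 0.5, -3.9]
opening: 14.9
grip_force: 82.0
13.95 [ 402.7 -309.2  275. ] xaxis deg -157.0 F [-0.1  0.5 -3.9] T [ 0.04  0.01 -0.03] op 14.9 g 82.0
shift tool [-264.1   -8.     5.4]  az 0.035 j6 -157
```

```bash
python3 -m crank '[[5,[-20,-1,0],[0,0,0]],[5,[-35,-1,0],[0,0,0]],[5,[-35,-1,0],[0,0,0]],[5,[-35,-1,0],[0,0,0]],[5,[-35,-1,0],[0,0,0]],[5,[-35,-1,0],[0,0,0]],[5,[-35,-1,0],[0,0,0]],[5,[-20,-1,0],[0,0,0]],[5,[-14,0,0],[0,0,0]],[5,[0,0,0],[0,0,0.035]],[5,[0,0,0],[0,0,0]],[5,[0,0,0],[0,0,0]]]' ; python3 -c "
from h import *
plan(648.9,-213.4,232,201)
g=ctrl.grab_frame('side')
cv2.imwrite('pics/s4.png',cv2.resize(g[150:320,250:420],(600,600),interpolation=cv2.INTER_CUBIC))"
```

```text
time_s: 15.15
tcp_pos: [647.7, -213.1, 271.9]
orientation: [[-0.934, -0.358, -0.002], [-0.358, 0.934, 0.001], [0.002, 0.002, -1.0]]
wrist_force: [0.2, 0.1, -4.1]
opening: 14.9
grip_force: 81.8
15.15 [ 647.7 -213.1  271.9] xaxis deg -159.0 F [ 0.2  0.1 -4.1] T [0.05 0.02 0.07] op 14.9 g 81.8
shift tool [-1.1 -0.8 39.9]  az -0.0 j6 -134
```

View pics/s4.png

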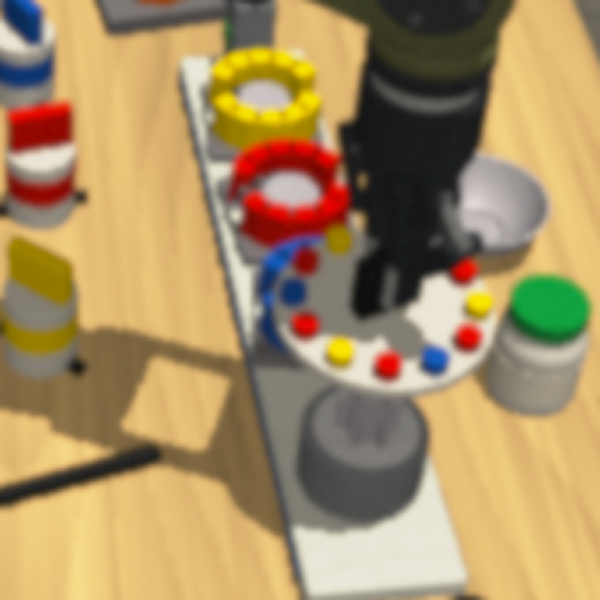

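The carousel hangs level at about (390,310), above the housing and shaft at (360,440). Lowering it.

```bash
python3 -m crank '[[5,[-1,-1,10],[0,0,0]],[5,[0,0,10],[0,0,0]],[5,[0,0,10],[0,0,0]],[5,[0,0,5],[0,0,0]],[5,[0,0,4],[0,0,0]],[5,[0,0,4],[0,0,0]],[5,[0,0,0],[0,0,0]]]'; python3 -c "
from h import *
st()"
```

```text
time_s: 15.9
tcp_pos: [649.6, -213.5, 229.8]
orientation: [[-0.934, -0.358, -0.001], [-0.358, 0.934, 0.0], [0.001, 0.001, -1.0]]
wrist_force: [0.5, -0.0, -4.6]
opening: 15.1
grip_force: 81.8
15.9 [ 649.6 -213.5  229.8] xaxis deg -159.0 F [ 0.5 -0.  -4.6] T [ 0.01  0.03 -0.01] op 15.1 g 81.8
```

```bash
python3 -m crank '[[5,[0,0,3],[0,0,0]],[5,[0,0,3],[0,0,0]],[5,[0,0,0],[0,0,0]],[5,[0,0,0],[0,0,0]]]'; python3 -c "
from h import *
st()"
```

```text
time_s: 16.3
tcp_pos: [650.4, -213.8, 228.0]
orientation: [[-0.934, -0.358, 0.002], [-0.358, 0.934, -0.001], [-0.002, -0.002, -1.0]]
wrist_force: [-3.2, 0.7, 6.5]
opening: 15.1
grip_force: 83.4
16.3 [ 650.4 -213.8  228. ] xaxis deg -159.0 F [-3.2  0.7  6.5] T [0.28 0.89 0.03] op 15.1 g 83.4
```

```bash
for k in 1; do python3 -m crank '[[5,[0,0,0],[0,0,0.05]],[5,[0,0,0],[0,0,0.05]],[5,[0,0,0],[0,0,0]]]'; python3 -c "
from h import *
st()"; python3 -m crank '[[5,[0,0,0],[0,0,0.05]],[5,[0,0,0],[0,0,0.05]],[5,[0,0,0],[0,0,0]]]' >/dev/null; python3 -c "
from h import *
st()"; done
```

```text
time_s: 16.6
tcp_pos: [650.8, -214.1, 228.0]
orientation: [[-0.965, -0.263, 0.004], [-0.263, 0.965, -0.002], [-0.003, -0.003, -1.0]]
wrist_force: [-1.3, -0.0, 6.5]
opening: 15.1
grip_force: 83.3
16.6 [ 650.8 -214.1  228. ] xaxis deg -164.8 F [-1.3 -0.   6.5] T [ 0.08  0.41 -0.06] op 15.1 g 83.3
16.9 [ 650.9 -214.5  227.9] xaxis deg -170.5 F [-0.5 -0.7  5.4] T [-0.22  0.4   0.02] op 15.0 g 83.2
```

```bash
for k in 1; do python3 -m crank '[[5,[0,0,0],[0,0,0.05]],[5,[0,0,0],[0,0,0.05]],[5,[0,0,0],[0,0,0]]]'>/dev/null; python3 -c "
from h import *
st()"; python3 -m crank '[[5,[0,0,0],[0,0,0.05]],[5,[0,0,0],[0,0,0.05]],[5,[0,0,0],[0,0,0]]]' >/dev/null; python3 -c "
from h import *
st()";  python3 -m crank '[[5,[0,0,0],[0,0,0.05]],[5,[0,0,0],[0,0,0.05]],[5,[0,0,0],[0,0,0]]]' >/dev/null; python3 -c "
from h import *
st()"; done
```

```text
17.2 [ 650.8 -214.6  227.6] xaxis deg -176.2 F [-1.  -2.2  5.9] T [-0.34  0.42  0.05] op 15.0 g 83.2
17.5 [ 649.9 -213.6  224.6] xaxis deg 178.1 F [-0.3  0.5 -4.3] T [ 0.02 -0.06  0.  ] op 15.0 g 81.8
17.8 [ 649.3 -213.2  223.1] xaxis deg 172.4 F [-0.8 -1.  -3.1] T [-0.01  0.04 -0.  ] op 14.8 g 81.8
```

The teeth dropped in at about 178°. Pushing on down to home.

```bash
python3 -m crank '[[5,[0,0,4],[0,0,0]],[5,[0,0,4],[0,0,0]],[5,[0,0,4],[0,0,0]],[5,[0,0,3],[0,0,0]],[5,[0,0,0],[0,0,0]]]'>/dev/null; python3 -c "
from h import *
st()"; python3 -m crank '[[5,[0,0,3],[0,0,0]],[5,[0,0,3],[0,0,0]],[5,[0,0,0],[0,0,0]]]'>/dev/null; python3 -c "
from h import *
st()"
```

```text
18.3 [ 649.3 -213.4  208.3] xaxis deg 172.3 F [-0.2 -0.5 -3.4] T [ 0.01 -0.03 -0.  ] op 15.0 g 81.8
18.6 [ 650.1 -213.7  204.1] xaxis deg 172.3 F [-0.3  0.3 -1. ] T [0.04 0.04 0.03] op 15.0 g 82.2
```

```bash
python3 -m crank '[[5,[0,0,2],[0,0,0]],[5,[0,0,1],[0,0,0]],[5,[0,0,0],[0,0,0]]]'>/dev/null; python3 -c "
from h import *
st()"; python3 -m crank '[[25,[0,0,0],[0,0,0]],[40,[0,0,0],[0,0,0]],[40,[0,0,0],[0,0,0]],[40,[0,0,-10],[0,0,0]],[40,[0,0,-30],[0,0,0]],[40,[0,0,-40],[0,0,0]],[40,[0,0,0],[0,0,0]]]'; python3 -c "
from h import *
plan(437,-66,280,141)"
```

```text
18.9 [ 650.3 -213.7  204.1] xaxis deg 172.3 F [-5.9  2.5 10.5] T [ 0.41  1.06 -0.07] op 14.8 g 83.8
time_s: 19.6
tcp_pos: [652.3, -214.6, 289.1]
orientation: [[-0.991, 0.133, 0.012], [0.133, 0.991, -0.005], [-0.013, -0.003, -1.0]]
wrist_force: [-0.3, -0.1, 1.0]
opening: 40.2
grip_force: 0.0
19.6 [ 652.3 -214.6  289.1] xaxis deg 172.3 F [-0.3 -0.1  1. ] T [ 0.11 -0.05  0.03] op 40.2 g 0.0
shift tool [233.3 118.6   5.8]  az 0.547 j6 -105
```

```bash
cat > chk.py <<'E'
from fit import *
import sys
F={n:ctrl.grab_frame(n) for n in("top","side")}
P={"blue":(436,240.5,-62),"red":(443.5,92.5,10),"yellow":(436.5,-66,-38.8)}
for k in sys.argv[1:]:
    x,y,a=P[k]; w={}
    for n in F:
        p=(np.array([proj(n,q) for q in box(x,y,104,np.radians(a),52,14,38)])); m=6
        w[n]=[int(v) for v in (*(p.min(0)-m),*(p.max(0)+m-(0 if n=="top" else 3)))]
    print(k,w)
    for nm in(("top",),("side",),("top","side")):
        try: print(nm,*fit(F,k,w,[x,y,104,np.radians(a)*50],52,14,38,names=nm))
        except Exception as e: print(nm,"fail",e)
E
python3 chk.py blue red yellow
```

```text
blue {'top': [159, 203, 195, 231], 'side': [243, 136, 265, 166]}
('top',) [437.1 242.2 103.6 -61.5] [0.09]
('side',) [434.4 246.9  98.7 -69.4] [0.14]
('top', 'side') [437.1 243.5  99.8 -63.1] [0.09 0.22]
red {'top': [226, 197, 248, 232], 'side': [245, 170, 274, 196]}
('top',) [444.4  92.8 112.   10.8] [0.07]
('side',) [443.   95.  102.1  11.2] [0.12]
('top', 'side') [444.9  93.4 103.7  11.3] [0.09 0.14]
yellow {'top': [287, 201, 317, 235], 'side': [245, 208, 274, 239]}
('top',) [425.3 -43.5 101.1 -39.8] [0.09]
('side',) [421.6 -52.4 110.6 -47. ] [0.08]
('top', 'side') [424.1 -42.5 100.4 -40.2] [0.11 0.13]
```

```bash
sed -i 's/"yellow":(.*)}/"yellow":(424.5,-43,-41)}/' chk.py; sed -i 's/^F=.*/&\nfor n in F: np.save(n+"c.npy",F[n])/' chk.py; python3 chk.py yellow; python3 - <<'E'
from h import *
t=np.load('topc.npy');s=np.load('sidec.npy')
c=lambda f,x,y,w:cv2.resize(f[y:y+w,x:x+w],(400,400),interpolation=cv2.INTER_CUBIC)
cv2.imwrite('pics/y.png',np.hstack([c(t,265,180,80),c(s,225,185,80)]))
E
```

```text
yellow {'top': [277, 206, 308, 239], 'side': [240, 202, 269, 233]}
('top',) [424.3 -42.9 105.4 -40.3] [0.07]
('side',) [422.  -41.5 100.2 -46.2] [0.07]
('top', 'side') [423.4 -42.  100.2 -40.1] [0.09 0.11]
```

View pics/y.png

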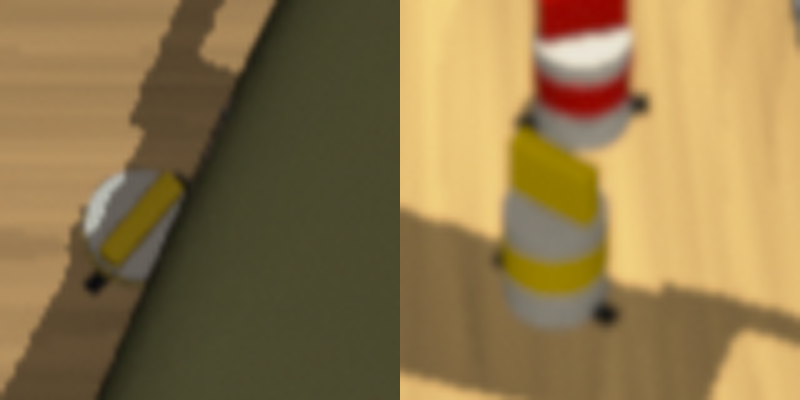

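The yellow cartridge has been knocked aside but stands upright: wing at (143,218) in the left crop, world (424,-42.5), yaw -40°. Going to it.

```bash
python3 -m crank '[[50,[0,0,0],[0,0,0.14]],[50,[0,0,0],[0,0,0.14]],[50,[0,0,0],[0,0,0.14]],[50,[0,0,0],[0,0,0.14]],[50,[0,0,0],[0,0,0]]]'>/dev/null; python3 -c "
from h import *
plan(424.3,-42.5,240,140)"
```

```text
20.3 [ 649.1 -213.3  278.3] xaxis deg 140.3 F [-0.3  0.  -1. ] T [0.03 0.04 0.03] op 50.1 g 0.0
shift tool [282.  -12.3  39.2]  az 0.005 j6 -73
```

```bash
python3 -m crank '[[50,[25,-2,0],[0,0,0]],[50,[40,-2,0],[0,0,0]],[50,[40,-2,0],[0,0,0]],[50,[40,-2,0],[0,0,0]],[50,[40,-2,5],[0,0,0]],[50,[40,-2,10],[0,0,0]],[50,[35,0,12],[0,0,0]],[50,[22,0,12],[0,0,0]],[50,[0,0,0],[0,0,0]],[50,[0,0,0],[0,0,0]]]'>/dev/null; python3 -c "
from h import *
plan(424.3,-42.5,144,140)"; python3 -m crank '[[50,[0,0,20],[0,0,0]],[50,[0,0,30],[0,0,0]],[50,[0,0,25],[0,0,0]],[50,[0,0,0],[0,0,0]],[50,[0,0,0],[0,0,0]]]'>/dev/null; python3 -c "
from h import *
plan(424.3,-42.5,144,140)"
```

```text
21.3 [425.2 -42.5 241.1] xaxis deg 140.4 F [-0.1  0.1  0.4] T [-0.02  0.   -0.01] op 50.1 g 0.0
shift tool [ 0.6 -0.6 97.1]  az 0.007 j6 -63
21.8 [426.1 -43.1 167. ] xaxis deg 140.2 F [ 0.9 -0.6 -0.2] T [-0.02 -0.06  0.  ] op 50.0 g 0.0
shift tool [ 1.8 -0.7 23. ]  az 0.004 j6 -63
```

```bash
python3 -m crank '[[50,[1,-0.5,13],[0,0,0]],[50,[0,0,8],[0,0,0]],[50,[0,0,0],[0,0,0]],[50,[0,0,0],[0,0,0]],[5,[0,0,0],[0,0,0]],[5,[0,0,0],[0,0,0]],[5,[0,0,0],[0,0,0]],[5,[0,0,0],[0,0,0]],[5,[0,0,0],[0,0,0]],[5,[0,0,0],[0,0,0]],[5,[0,0,0],[0,0,0]]]' 90 >/dev/null; python3 -c "
from h import *
st()"; python3 -m crank '[[5,[0,0,-5],[0,0,0]],[5,[0,0,-15],[0,0,0]],[5,[0,0,-30],[0,0,0]],[5,[0,0,-30],[0,0,0]],[5,[0,0,-20],[0,0,0]],[5,[0,0,-10],[0,0,0]],[5,[0,0,0],[0,0,0]]]'>/dev/null; python3 -c "
from h import *
plan(633.2,161.2,250,179)"
```

```text
22.9 [424.3 -42.3 145.7] xaxis deg 140.3 F [-0.8 -1.1  3.2] T [-0.12  0.15 -0.  ] op 12.6 g 88.5
23.6 [424.4 -42.2 256.2] xaxis deg 140.2 F [ 0.9 -1.  -4.2] T [-0.05 -0.06 -0.  ] op 12.7 g 88.3
shift tool [-30.5 289.9   6.5]  az -0.676 j6 -63
```

```bash
python3 -m crank '[[5,[-2,20,0],[0,0,0]],[5,[-4,38,0],[0,0,0]],[5,[-4,38,0],[0,0,0]],[5,[-4,38,0],[0,0,0]],[5,[-4,38,0],[0,0,0]],[5,[-4,38,0],[0,0,0]],[5,[-4,38,0],[0,0,0]],[5,[-4,30,0],[0,0,0]],[5,[0,12,0],[0,0,0]],[5,[0,0,0],[0,0,-0.13]],[5,[0,0,0],[0,0,-0.13]],[5,[0,0,0],[0,0,-0.13]],[5,[0,0,0],[0,0,-0.13]],[5,[0,0,0],[0,0,-0.13]],[5,[0,0,0],[0,0,-0.03]],[5,[0,0,0],[0,0,0]],[5,[0,0,0],[0,0,0]]]'>/dev/null; python3 -c "
from h import *
plan(633.2,161.2,216,179)"
```

```text
25.3 [632.2 161.3 254.6] xaxis deg 179.1 F [ 0.4  0.4 -4. ] T [-0.01  0.   -0.04] op 12.7 g 89.2
shift tool [-1.  -0.1 38.6]  az 0.002 j6 -79
```

```bash
python3 -m crank '[[5,[-1,0,12],[0,0,0]],[5,[0,0,15],[0,0,0]],[5,[0,0,8],[0,0,0]],[5,[0,0,5],[0,0,0]],[5,[0,0,3],[0,0,0]],[5,[0,0,3],[0,0,0]],[5,[0,0,0],[0,0,0]]]'>/dev/null; python3 -c "
from h import *
st()"; python3 -m crank '[[5,[0,0,4],[0,0,0]],[5,[0,0,3],[0,0,0]],[5,[0,0,0],[0,0,0]]]'>/dev/null; python3 -c "
from h import *
st()"
```

```text
26.0 [633.7 161.6 209.3] xaxis deg 179.2 F [-0.2 -1.  -3.7] T [0.05 0.01 0.02] op 12.6 g 89.2
26.3 [633.4 161.5 201.8] xaxis deg 179.2 F [-0.6 -1.  -4.9] T [-0.01  0.03  0.02] op 13.1 g 89.2
```

The cartridge entered the slot without touching. Pressing down and turning clockwise.

```bash
python3 -m crank '[[5,[0,0,5],[0,0,0]],[5,[0,0,5],[0,0,0]],[5,[0,0,4],[0,0,0]],[5,[0,0,4],[0,0,0]],[5,[0,0,0],[0,0,0]],[5,[0,0,0],[0,0,0]]]'>/dev/null; python3 -c "
from h import *
st()"
```

```text
26.9 [634.3 161.5 186.1] xaxis deg 179.2 F [-3.4 -1.   5.6] T [-0.11  0.59 -0.02] op 12.9 g 90.8
```

```bash
python3 -m crank '[[5,[0,0,3.5],[0,0,0]],[5,[0,0,0],[0,0,0]],[5,[0,0,0],[0,0,0.1]],[5,[0,0,0],[0,0,0.1]],[5,[0,0,0],[0,0,0]]]'>/dev/null; python3 -c "
from h import *
st()"; python3 -m crank '[[5,[0,0,0],[0,0,0.1]],[5,[0,0,0],[0,0,0.1]],[5,[0,0,0],[0,0,0]]]'>/dev/null; python3 -c "
from h import *
st()"
```

```text
27.4 [634.6 161.8 183.4] xaxis deg 167.7 F [-2.2 -0.5  7.9] T [-0.01  0.6  -0.04] op 12.6 g 91.0
27.7 [634.8 161.8 183.6] xaxis deg 156.2 F [-2.2 -0.9  7.2] T [ 0.    0.43 -0.09] op 12.8 g 91.0
```

Turning freely. Continuing to about 90° past the slots.

```bash
python3 -m crank '[[5,[0,0,0],[0,0,0.12]],[5,[0,0,0],[0,0,0.12]],[5,[0,0,0],[0,0,0.12]],[5,[0,0,0],[0,0,0.12]],[5,[0,0,0],[0,0,0.12]],[5,[0,0,0],[0,0,0.12]],[5,[0,0,0],[0,0,0.12]],[5,[0,0,0],[0,0,0.12]],[5,[0,0,0],[0,0,0.1]],[5,[0,0,0],[0,0,0.06]],[5,[0,0,0],[0,0,0]]]'>/dev/null; python3 -c "
from h import *
st()"
```

```text
28.8 [634.1 161.8 183.2] xaxis deg 92.1 F [-4.7 -1.5  7.4] T [-0.11  0.8  -0.08] op 12.5 g 90.9
```

```bash
for i in 1; do python3 -m crank '[[5,[0,0,0],[0,0,0.05]],[5,[0,0,0],[0,0,0]]]'>/dev/null; python3 -c "
from h import *
st()"; python3 -m crank '[[5,[0,0,0],[0,0,0.05]],[5,[0,0,0],[0,0,0]]]'>/dev/null; python3 -c "
from h import *
st()"; python3 -m crank '[[5,[0,0,0],[0,0,0.05]],[5,[0,0,0],[0,0,0]]]'>/dev/null; python3 -c "
from h import *
st()"; done
```

```text
29.0 [634.1 161.8 183.1] xaxis deg 89.2 F [-4.2 -0.4  7. ] T [-0.17  0.85 -0.03] op 12.7 g 91.0
29.2 [634.  161.8 183.1] xaxis deg 86.4 F [-4.  -0.5  8.1] T [-0.15  0.87 -0.01] op 12.2 g 91.0
29.4 [633.9 161.8 183. ] xaxis deg 83.5 F [-4.7 -0.4  8.5] T [-0.12  0.88  0.03] op 12.7 g 91.0
```

```bash
for i in 1; do python3 -m crank '[[5,[0,0,0],[0,0,0.05]],[5,[0,0,0],[0,0,0]]]'>/dev/null; python3 -c "
from h import *
st()"; python3 -m crank '[[5,[0,0,0],[0,0,0.04]],[5,[0,0,0],[0,0,0]]]'>/dev/null; python3 -c "
from h import *
st()"; done
```

```text
29.6 [633.5 162.  183. ] xaxis deg 80.7 F [-6.2  0.5  8.8] T [-0.05  1.24  0.32] op 12.6 g 91.1
29.8 [633.1 162.2 183. ] xaxis deg 78.5 F [-8.   0.   9.7] T [0.09 1.61 0.66] op 12.9 g 91.4
```

The stop is at about 82°, so the lock is at about 88°. Backing off to it, easing up and letting go.

```bash
python3 -m crank '[[5,[0,0,0],[0,0,-0.1]],[5,[0,0,0],[0,0,-0.07]],[5,[0,0,0],[0,0,0]]]'>/dev/null; python3 -c "
from h import *
st()"; python3 -m crank '[[5,[0,0,-3],[0,0,0]],[5,[0,0,-3],[0,0,0]],[5,[0,0,-3],[0,0,0]],[5,[0,0,-2],[0,0,0]],[5,[0,0,0],[0,0,0]]]'>/dev/null; python3 -c "
from h import *
st()"
```

```text
30.1 [634.2 161.6 183.1] xaxis deg 88.2 F [-4.  -1.4  8.1] T [-0.28  0.71  0.15] op 12.6 g 91.0
30.6 [633.9 161.6 191.7] xaxis deg 88.1 F [ 0.6  0.1 -0.5] T [-0.07 -0.27  0.09] op 13.0 g 89.9
```

```bash
python3 -m crank '[[5,[0,0,-2],[0,0,0]],[5,[0,0,0],[0,0,0]]]'>/dev/null; python3 -c "
from h import *
st()"; python3 -m crank '[[5,[0,0,2],[0,0,0]],[30,[0,0,0],[0,0,0]],[50,[0,0,0],[0,0,0]],[50,[0,0,0],[0,0,0]],[50,[0,0,-10],[0,0,0]],[50,[0,0,-30],[0,0,0]],[50,[0,0,-30],[0,0,0]],[50,[0,0,0],[0,0,0]]]'>/dev/null; python3 -c "
from h import *
plan(444,92.7,250,190)"; python3 chk.py red blue
```

```text
30.8 [633.7 161.6 191.8] xaxis deg 88.1 F [ 5.   1.2 -8.8] T [ 0.04 -1.17  0.04] op 12.6 g 88.6
31.6 [636.  162.  269.2] xaxis deg 88.1 F [0.7 0.7 1.8] T [-0.02 -0.03  0.  ] op 50.0 g 0.0
shift tool [ -75.6 -189.8   17. ]  az -1.778 j6 11
red {'top': [226, 197, 248, 232], 'side': [245, 170, 274, 196]}
('top',) [444.3  92.5 112.8  10.8] [0.07]
('side',) [443.1  93.8 103.1  14.8] [0.05]
('top', 'side') [443.5  92.9 104.6  11.3] [0.11 0.06]
blue {'top': [159, 203, 195, 231], 'side': [243, 136, 265, 166]}
('top',) fail attempt to get argmax of an empty sequence
('side',) [435.4 248.9  96.4 -68. ] [0.13]
('top', 'side') fail attempt to get argmax of an empty sequence
```

Yellow is locked, as it resisted an upward pull. Red next, at (443.8, 92.8) with yaw 11°.

```bash
python3 -m crank '[[50,[-36,-46,0],[0,0,0]],[50,[-36,-46,0],[0,0,0]],[50,[0,-46,0],[0,0,0]],[50,[0,-46,0],[0,0,-0.05]],[50,[0,0,0],[0,0,-0.14]],[50,[0,0,0],[0,0,-0.14]],[50,[0,0,0],[0,0,-0.14]],[50,[0,0,0],[0,0,-0.14]],[50,[0,0,0],[0,0,-0.14]],[50,[0,0,0],[0,0,-0.14]],[50,[0,0,0],[0,0,-0.14]],[50,[0,0,0],[0,0,-0.14]],[50,[0,0,0],[0,0,-0.14]],[50,[0,0,0],[0,0,-0.14]],[50,[0,0,0],[0,0,-0.14]],[50,[0,0,0],[0,0,-0.14]],[50,[0,0,0],[0,0,-0.07]],[50,[0,0,0],[0,0,0]],[50,[0,0,0],[0,0,0]]]' >/dev/null; python3 -c "
from h import *
plan(443.8,92.8,146,191)"
```

```text
33.6 [460.5 105.5 260.8] xaxis deg -168.8 F [-0.3  0.2 -0. ] T [ 0.03  0.01 -0.01] op 50.0 g 0.0
shift tool [ 18.6  -9.3 114.9]  az 0.003 j6 -95
```

```bash
python3 -m crank '[[50,[18.6,-9.3,15],[0,0,0]],[50,[0,0,35],[0,0,0]],[50,[0,0,25],[0,0,0]],[50,[0,0,0],[0,0,0]],[50,[0,0,0],[0,0,0]],[50,[0,0,0],[0,0,0]]]' >/dev/null; python3 -c "
from h import *
plan(443.8,92.8,145,191)"
```

```text
34.2 [445.6  93.  188.7] xaxis deg -168.8 F [ 0.6 -0.4  0.7] T [ 0.04 -0.02 -0.01] op 49.9 g 0.0
shift tool [ 1.9  0.2 43.7]  az 0.004 j6 -96
```

```bash
python3 -m crank '[[50,[1,0,20],[0,0,0]],[50,[0,0,15],[0,0,0]],[50,[0,0,7],[0,0,0]],[50,[0,0,0],[0,0,0]],[50,[0,0,0],[0,0,0]],[5,[0,0,0],[0,0,0]],[5,[0,0,0],[0,0,0]],[5,[0,0,0],[0,0,0]],[5,[0,0,0],[0,0,0]],[5,[0,0,0],[0,0,0]],[5,[0,0,0],[0,0,0]],[5,[0,0,0],[0,0,0]]]' 90 >/dev/null; python3 -c "
from h import *
st()"; python3 -m crank '[[5,[0,0,-5],[0,0,0]],[5,[0,0,-15],[0,0,0]],[5,[0,0,-30],[0,0,0]],[5,[0,0,-30],[0,0,0]],[5,[0,0,-20],[0,0,0]],[5,[0,0,-10],[0,0,0]],[5,[0,0,0],[0,0,0]]]'>/dev/null; python3 -c "
from h import *
plan(638.5,46.4,250,186)"
```

```text
35.4 [444.3  92.7 145.9] xaxis deg -168.8 F [-0.   0.2  5.6] T [0.02 0.04 0.02] op 12.7 g 88.6
36.1 [443.7  92.7 255.5] xaxis deg -168.8 F [ 0.5  0.5 -4. ] T [ 0.03 -0.08 -0.01] op 12.8 g 87.7
shift tool [-182.   -83.3    5.8]  az 0.091 j6 -96
```

```bash
python3 -m crank '[[5,[-20,-9,0],[0,0,0]],[5,[-35,-16,0],[0,0,0]],[5,[-35,-16,0],[0,0,0]],[5,[-35,-16,0],[0,0,0]],[5,[-30,-14,0],[0,0,0]],[5,[-18,-8,0],[0,0,0]],[5,[-9,-4.3,0],[0,0,0]],[5,[0,0,0],[0,0,0.11]],[5,[0,0,0],[0,0,0]],[5,[0,0,0],[0,0,0]]]'>/dev/null; python3 -c "
from h import *
plan(638.5,46.4,210,185)"
```

```text
37.1 [637.3  46.6 253.6] xaxis deg -174.9 F [-0.4  0.2 -2.7] T [ 0.    0.   -0.06] op 12.7 g 87.9
shift tool [-1.2 -0.3 43.6]  az 0.001 j6 -96
```

```bash
python3 -m crank '[[5,[-0.8,0,12],[0,0,0]],[5,[0,0,15],[0,0,0]],[5,[0,0,8],[0,0,0]],[5,[0,0,5],[0,0,0]],[5,[0,0,3],[0,0,0]],[5,[0,0,2],[0,0,0]],[5,[0,0,0],[0,0,0]]]'>/dev/null; python3 -c "
from h import *
st()"; python3 -m crank '[[5,[0,0,4],[0,0,0]],[5,[0,0,3],[0,0,0]],[5,[0,0,0],[0,0,0]]]'>/dev/null; python3 -c "
from h import *
st()"
```

```text
37.8 [639.2  46.5 210. ] xaxis deg -175.1 F [ 0.5  0.2 -3. ] T [-0.    0.   -0.03] op 12.7 g 87.9
38.1 [638.8  46.5 202.3] xaxis deg -175.1 F [ 0.3  0.3 -3.3] T [ 0.02  0.   -0.01] op 12.5 g 87.9
```

```bash
python3 -m crank '[[5,[0,0,5],[0,0,0]],[5,[0,0,5],[0,0,0]],[5,[0,0,4],[0,0,0]],[5,[0,0,4],[0,0,0]],[5,[0,0,3.5],[0,0,0]],[5,[0,0,0],[0,0,0]],[5,[0,0,0],[0,0,0]]]'>/dev/null; python3 -c "
from h import *
st()";  python3 -m crank '[[5,[0,0,0],[0,0,0.1]],[5,[0,0,0],[0,0,0.1]],[5,[0,0,0],[0,0,0.1]],[5,[0,0,0],[0,0,0]]]'>/dev/null; python3 -c "
from h import *
st()"
```

```text
38.8 [639.8  46.5 183.7] xaxis deg -175.1 F [-3.8  0.7  9.3] T [0.01 0.79 0.04] op 12.6 g 89.6
39.2 [640.6  46.2 184.4] xaxis deg 167.7 F [-1.  -1.   8.1] T [-0.23  0.38 -0.08] op 12.7 g 89.6
```

```bash
python3 -m crank '[[5,[0,0,0],[0,0,0.12]],[5,[0,0,0],[0,0,0.12]],[5,[0,0,0],[0,0,0.12]],[5,[0,0,0],[0,0,0.12]],[5,[0,0,0],[0,0,0.12]],[5,[0,0,0],[0,0,0.12]],[5,[0,0,0],[0,0,0.12]],[5,[0,0,0],[0,0,0.12]],[5,[0,0,0],[0,0,0.12]],[5,[0,0,0],[0,0,0.1]],[5,[0,0,0],[0,0,0.05]],[5,[0,0,0],[0,0,0]]]'>/dev/null; python3 -c "
from h import *
st()"
python3 -m crank '[[5,[0,0,0],[0,0,0.05]],[5,[0,0,0],[0,0,0]]]'>/dev/null; python3 -c "
from h import *
st()"; python3 -m crank '[[5,[0,0,0],[0,0,0.05]],[5,[0,0,0],[0,0,0]]]'>/dev/null; python3 -c "
from h import *
st()"; python3 -m crank '[[5,[0,0,0],[0,0,0.04]],[5,[0,0,0],[0,0,0]]]'>/dev/null; python3 -c "
from h import *
st()"
```

```text
40.4 [639.8  46.1 183.9] xaxis deg 97.2 F [-3.2 -0.7  8.2] T [-0.32  0.85 -0.05] op 12.8 g 89.6
40.6 [639.7  46.1 183.8] xaxis deg 94.4 F [-4.3 -1.7  9. ] T [-0.35  0.86 -0.06] op 12.7 g 89.6
40.8 [639.4  46.2 183.8] xaxis deg 91.6 F [-4.4 -1.5  9.2] T [-0.23  1.1   0.19] op 12.9 g 89.7
41.0 [638.9  46.3 183.7] xaxis deg 89.3 F [-6.5 -2.2 10.4] T [-0.2   1.59  0.32] op 12.7 g 90.0
```

```bash
python3 -m crank '[[5,[0,0,0],[0,0,-0.1]],[5,[0,0,0],[0,0,-0.04]],[5,[0,0,0],[0,0,0]]]'>/dev/null; python3 -c "
from h import *
st()"; python3 -m crank '[[5,[0,0,-3],[0,0,0]],[5,[0,0,-3],[0,0,0]],[5,[0,0,-3],[0,0,0]],[5,[0,0,-2],[0,0,0]],[5,[0,0,0],[0,0,0]]]'>/dev/null; python3 -c "
from h import *
st()"; python3 -m crank '[[5,[0,0,-3],[0,0,0]],[5,[0,0,0],[0,0,0]]]'>/dev/null; python3 -c "
from h import *
st()"
```

```text
41.3 [639.8  46.1 183.8] xaxis deg 97.3 F [-3.1 -1.5  8.1] T [-0.24  0.82  0.07] op 12.8 g 89.6
41.8 [639.4  46.1 192. ] xaxis deg 97.3 F [ 2.8 -3.4 -1.5] T [-0.51 -0.46  0.05] op 12.6 g 89.2
42.0 [639.   46.1 192.1] xaxis deg 97.3 F [  7.3  -3.5 -12.1] T [-0.55 -1.67  0.07] op 12.8 g 89.4
```

Red resists at 192.1 mm, which is the locked height. Letting go and checking blue.

```bash
python3 -m crank '[[5,[0,0,3],[0,0,0]],[30,[0,0,0],[0,0,0]],[50,[0,0,0],[0,0,0]],[50,[0,0,0],[0,0,0]],[50,[0,0,-10],[0,0,0]],[50,[0,0,-30],[0,0,0]],[50,[0,0,-30],[0,0,0]],[50,[0,0,0],[0,0,0]]]'>/dev/null; python3 -c "
from h import *
plan(436.8,241.5,250,118)"; python3 chk.py blue
```

```text
42.8 [641.5  46.7 269.5] xaxis deg 97.3 F [0.7 0.3 0.2] T [-0.01 -0.06  0.03] op 50.3 g 0.0
shift tool [ 219.2 -178.5   17.4]  az -0.362 j6 -8
blue {'top': [159, 203, 195, 231], 'side': [243, 136, 265, 166]}
('top',) [437.1 242.6 102.6 -60.4] [0.08]
('side',) [434.1 242.8 101.7 -70. ] [0.14]
('top', 'side') [436.9 243.8  98.8 -62. ] [0.09 0.21]
```

```bash
python3 -m crank '[[50,[18,-15,0],[0,0,0]],[50,[35,-28,0],[0,0,0]],[50,[35,-28,0],[0,0,0]],[50,[35,-28,0],[0,0,0]],[50,[35,-28,0],[0,0,0]],[50,[30,-25,0],[0,0,0]],[50,[20,-17,0],[0,0,0]],[50,[11,-9.5,0],[0,0,0]],[50,[0,0,0],[0,0,-0.12]],[50,[0,0,0],[0,0,-0.12]],[50,[0,0,10],[0,0,-0.12]],[50,[0,0,20],[0,0,0]],[50,[0,0,25],[0,0,0]],[50,[0,0,15],[0,0,0]],[50,[0,0,0],[0,0,0]],[50,[0,0,0],[0,0,0]]]' >/dev/null; python3 -c "
from h import *
plan(436.6,242,146,118)"
```

```text
44.5 [434.5 241.  192.4] xaxis deg 117.9 F [ 0.7  0.2 -0.3] T [-0.   -0.01 -0.05] op 50.2 g 0.0
shift tool [-0.1  2.4 46.4]  az -0.002 j6 -5
```

```bash
python3 -m crank '[[50,[-1,2.4,20],[0,0,0]],[50,[0,0,15],[0,0,0]],[50,[0,0,9],[0,0,0]],[50,[0,0,0],[0,0,0]],[50,[0,0,0],[0,0,0]],[5,[0,0,0],[0,0,0]],[5,[0,0,0],[0,0,0]],[5,[0,0,0],[0,0,0]],[5,[0,0,0],[0,0,0]],[5,[0,0,0],[0,0,0]],[5,[0,0,0],[0,0,0]],[5,[0,0,0],[0,0,0]]]' 90 >/dev/null; python3 -c "
from h import *
st()"; python3 -m crank '[[5,[0,0,-5],[0,0,0]],[5,[0,0,-15],[0,0,0]],[5,[0,0,-30],[0,0,0]],[5,[0,0,-30],[0,0,0]],[5,[0,0,-30],[0,0,0]],[5,[0,0,-30],[0,0,0]],[5,[0,0,-10],[0,0,0]],[5,[0,0,0],[0,0,0]]]'>/dev/null; python3 -c "
from h import *
plan(643.3,-68.5,290,173)"
```

```text
45.7 [437.1 241.5 149. ] xaxis deg 117.9 F [-1.1 -0.9  5. ] T [-0.06  0.29 -0.02] op 12.7 g 88.8
46.5 [437.5 241.6 300.3] xaxis deg 117.9 F [ 0.5  0.6 -3. ] T [ 0.01 -0.01 -0.03] op 12.1 g 88.3
shift tool [-370.4   36.8   10.6]  az -0.962 j6 -5
```

```bash
python3 -m crank '[[5,[-20,2,0],[0,0,0]],[5,[-38,4,0],[0,0,0]],[5,[-38,4,0],[0,0,0]],[5,[-38,4,0],[0,0,0]],[5,[-38,4,0],[0,0,0]],[5,[-38,4,0],[0,0,0]],[5,[-38,4,0],[0,0,0]],[5,[-38,4,0],[0,0,0]],[5,[-38,4,0],[0,0,0]],[5,[-26,1.8,0],[0,0,0]],[5,[-14,1,0],[0,0,0]],[5,[-6,0,0],[0,0,0]],[5,[0,0,0],[0,0,-0.13]],[5,[0,0,0],[0,0,-0.13]],[5,[0,0,0],[0,0,-0.13]],[5,[0,0,0],[0,0,-0.14]],[5,[0,0,0],[0,0,-0.14]],[5,[0,0,0],[0,0,-0.14]],[5,[0,0,0],[0,0,-0.13]],[5,[0,0,0],[0,0,0]]]'>/dev/null; python3 -c "
from h import *
plan(643.3,-68.5,250,172)"
```

```text
48.5 [641.8 -67.1 297.6] xaxis deg 171.8 F [-0.2 -0.2 -3.8] T [ 0.06  0.04 -0.02] op 12.4 g 88.0
shift tool [-1.7 -1.2 47.5]  az -0.003 j6 -93
```

```bash
python3 -m crank '[[5,[-1.2,-1.2,15],[0,0,0]],[5,[0,0,30],[0,0,0]],[5,[0,0,20],[0,0,0]],[5,[0,0,10],[0,0,0]],[5,[0,0,4],[0,0,0]],[5,[0,0,3],[0,0,0]],[5,[0,0,0],[0,0,0]]]'>/dev/null; python3 -c "
from h import *
st()"; python3 -m crank '[[5,[0,0,4],[0,0,0]],[5,[0,0,3],[0,0,0]],[5,[0,0,0],[0,0,0]]]'>/dev/null; python3 -c "
from h import *
st()"
```

```text
49.2 [644.  -69.8 217.1] xaxis deg 171.7 F [ 0.  -1.1 -3.6] T [-0.02  0.01 -0.04] op 12.6 g 88.1
49.5 [643.4 -69.8 209.2] xaxis deg 171.8 F [-0.1 -0.2 -4.2] T [-0.01 -0.01 -0.07] op 12.5 g 88.1
```

```bash
python3 -m crank '[[5,[0,0,5],[0,0,0]],[5,[0,0,4],[0,0,0]],[5,[0,0,4],[0,0,0]],[5,[0,0,4],[0,0,0]],[5,[0,0,4],[0,0,0]],[5,[0,0,3.5],[0,0,0]],[5,[0,0,0],[0,0,0]],[5,[0,0,0],[0,0,0]]]'>/dev/null; python3 -c "
from h import *
st()";  python3 -m crank '[[5,[0,0,0],[0,0,0.1]],[5,[0,0,0],[0,0,0.1]],[5,[0,0,0],[0,0,0.1]],[5,[0,0,0],[0,0,0]]]'>/dev/null; python3 -c "
from h import *
st()"
```

```text
50.3 [644.  -69.9 186.9] xaxis deg 171.8 F [-4.4 -0.5  8.4] T [0.21 1.04 0.01] op 12.5 g 89.8
50.7 [644.4 -69.8 187.3] xaxis deg 154.5 F [-3.5  0.2  8. ] T [0.25 0.65 0.  ] op 12.5 g 89.7
```

Turning: 154.5° down to about 84°, then small steps to find the stop.

```bash
python3 -m crank '[[5,[0,0,0],[0,0,0.12]],[5,[0,0,0],[0,0,0.12]],[5,[0,0,0],[0,0,0.12]],[5,[0,0,0],[0,0,0.12]],[5,[0,0,0],[0,0,0.12]],[5,[0,0,0],[0,0,0.12]],[5,[0,0,0],[0,0,0.12]],[5,[0,0,0],[0,0,0.12]],[5,[0,0,0],[0,0,0.12]],[5,[0,0,0],[0,0,0.1]],[5,[0,0,0],[0,0,0.05]],[5,[0,0,0],[0,0,0]]]'>/dev/null; python3 -c "
from h import *
st()"
python3 -m crank '[[5,[0,0,0],[0,0,0.05]],[5,[0,0,0],[0,0,0]]]'>/dev/null; python3 -c "
from h import *
st()"; python3 -m crank '[[5,[0,0,0],[0,0,0.05]],[5,[0,0,0],[0,0,0]]]'>/dev/null; python3 -c "
from h import *
st()"; python3 -m crank '[[5,[0,0,0],[0,0,0.05]],[5,[0,0,0],[0,0,0]]]'>/dev/null; python3 -c "
from h import *
st()"
```

```text
51.9 [645.1 -69.9 187.8] xaxis deg 84.0 F [-1.5  0.   7.8] T [ 0.12  0.26 -0.03] op 12.7 g 89.7
52.1 [645.  -69.9 187.7] xaxis deg 81.2 F [-2.5  0.7  7.6] T [0.18 0.32 0.01] op 12.4 g 89.7
52.3 [644.8 -69.7 187.6] xaxis deg 78.4 F [-2.4  1.5  8.4] T [0.25 0.56 0.14] op 12.8 g 89.8
52.5 [644.1 -69.5 187.6] xaxis deg 75.5 F [-5.9  1.8 10.5] T [0.39 1.1  0.31] op 12.5 g 90.2
```

```bash
python3 -m crank '[[5,[0,0,0],[0,0,-0.1]],[5,[0,0,0],[0,0,-0.055]],[5,[0,0,0],[0,0,0]]]'>/dev/null; python3 -c "
from h import *
st()"; python3 -m crank '[[5,[0,0,-3],[0,0,0]],[5,[0,0,-3],[0,0,0]],[5,[0,0,-3],[0,0,0]],[5,[0,0,-2],[0,0,0]],[5,[0,0,0],[0,0,0]]]'>/dev/null; python3 -c "
from h import *
st()"; python3 -m crank '[[5,[0,0,-3],[0,0,0]],[5,[0,0,0],[0,0,0]]]'>/dev/null; python3 -c "
from h import *
st()"
```

```text
52.8 [645.  -70.  187.7] xaxis deg 84.4 F [-2.  -0.4  7. ] T [0.08 0.37 0.13] op 12.6 g 89.7
53.3 [644.4 -70.1 194.9] xaxis deg 84.4 F [ 6.2 -1.9 -5.4] T [-0.24 -1.33  0.03] op 12.5 g 89.4
53.5 [644.1 -70.  195. ] xaxis deg 84.4 F [ 10.5  -2.7 -15.8] T [-0.53 -2.44  0.04] op 12.4 g 89.1
```

Blue holds at 195.0 mm, the locked height. Letting go, moving aside, and looking before the button.

```bash
python3 -m crank '[[5,[0,0,3],[0,0,0]],[30,[0,0,0],[0,0,0]],[50,[0,0,0],[0,0,0]],[50,[0,0,0],[0,0,0]],[50,[0,0,-10],[0,0,0]],[50,[0,0,-30],[0,0,0]],[50,[0,0,-40],[0,0,0]],[50,[0,0,0],[0,0,0]],[50,[0,-5,0],[0,0,0]]]'>/dev/null;  python3 -c "
from h import *
plan(500,300,290)"
```

```text
54.4 [639.4 -69.4 278.7] xaxis deg 84.4 F [ 0.1 -0.4 -0.1] T [-0.01 -0.03 -0.02] op 50.0 g 0.0
shift tool [ 354.  -174.8  -12.2]  az None j6 -5
```

```bash
python3 -m crank '[[20,[35,-17,0],[0,0,0]],[20,[42,-20,0],[0,0,0]],[20,[42,-20,0],[0,0,0]],[20,[42,-20,0],[0,0,0]],[0,[42,-20,0],[0,0,0]],[0,[42,-20,0],[0,0,0]],[0,[42,-20,0],[0,0,0]],[0,[35,-18,0],[0,0,0]],[0,[30,-18,0],[0,0,0]],[0,[0,0,0],[0,0,0]],[0,[0,0,0],[0,0,0]],[0,[0,0,0],[0,0,0]]]'>/dev/null;  python3 -c "
from h import *
plan(630,236.3,210)
t=ctrl.grab_frame('top');g=ctrl.grab_frame('side')
np.save('t5.npy',t);np.save('s5.npy',g)
c=lambda f,x,y,w,h:cv2.resize(f[y:y+h,x:x+w],None,fx=2.9,fy=2.9,interpolation=cv2.INTER_CUBIC)
a=c(t,165,90,260,100); b=c(g,280,120,160,190); 
o=np.zeros((600,800,3),np.uint8); o[:a.shape[0],:a.shape[1]]=a; b=cv2.resize(g[130:320,270:460],(310,310)); o[290:600,:310]=b; o[300:600,400:700]=cv2.resize(t[120:200,95:175],(300,300))
cv2.imwrite('pics/v5.png',o)"
```

```text
55.6 [500.8 297.  275. ] xaxis deg 84.3 F [-0.3  0.1  0.1] T [ 0.03  0.02 -0.01] op 0.3 g 0.0
shift tool [-47.6 134.6  64.9]  az None j6 31
```

View pics/v5.png

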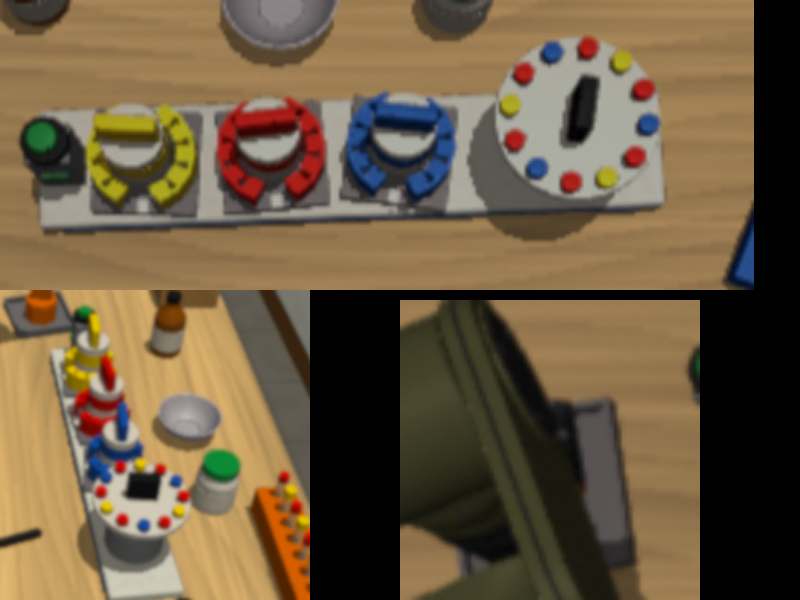

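All three wings lie along the docks' y (top view (126,126), (268,122), (405,117)). The carousel is seated at (578,117), and the cap is in the tray. Button next, at (630, 236).

```bash
python3 -m crank '[[0,[-10,28,0],[0,0,0]],[0,[-16,45,0],[0,0,0]],[0,[-14,40,0],[0,0,0]],[0,[-7.6,21.6,15],[0,0,0]],[0,[0,0,25],[0,0,0]],[0,[0,0,15],[0,0,0]],[0,[0,0,5],[0,0,0]],[0,[0,0,0],[0,0,0]],[0,[0,0,0],[0,0,0]]]'>/dev/null;  python3 -c "
from h import *
plan(630,236.3,197)
print('cap',atz('top',(95+165/5,130+190/5),49)[:2], 'tray c 565.9 383.7')
print('button top', atz('top',(165+41/2.9,90+137/2.9),120)[:2])"
```

```text
56.6 [630.3 237.8 217.1] xaxis deg 84.4 F [ 1.2 -0.2  1.1] T [ 0.06 -0.02  0.  ] op 0.0 g 0.0
shift tool [-1.5 -0.2 20.1]  az None j6 22
cap [567.47160689 380.81043002] tray c 565.9 383.7
button top [630.07589989 236.12929079]
```

```bash
python3 -m crank '[[0,[-1.5,0,10],[0,0,0]],[0,[0,0,8],[0,0,0]],[0,[0,0,3],[0,0,0]],[0,[0,0,2],[0,0,0]],[0,[0,0,2],[0,0,0]],[0,[0,0,0],[0,0,0]]]'>/dev/null;  python3 -c "
from h import *
st()"; python3 -m crank '[[0,[0,0,2],[0,0,0]],[0,[0,0,2],[0,0,0]],[0,[0,0,2],[0,0,0]],[0,[0,0,0],[0,0,0]]]'>/dev/null;  python3 -c "
from h import *
st()"
```

```text
57.2 [630.1 236.1 192.6] xaxis deg 84.4 F [-4.8 -1.6  7.6] T [-0.18  0.69  0.05] op 0.4 g 4.0
57.6 [630.4 236.2 192.2] xaxis deg 84.4 F [-14.5  -5.2  29.1] T [-0.89  2.68  0.02] op -0.1 g 14.3
```

29 N against a hard stop at TCP 192.2. That is either the button fully down or something else, so I'll ease up in small steps and watch the spring force.

```bash
python3 - <<'E'
from h import *
g=ctrl.grab_frame('side'); b=np.load('s5.npy'); c=lambda f:cv2.resize(f[125:185,295:355],(400,400),interpolation=cv2.INTER_CUBIC)
cv2.imwrite('pics/b.png',np.hstack([c(b),c(g)]))
E
for i in 1; do python3 -m crank '[[0,[0,0,-6],[0,0,0]],[0,[0,0,0],[0,0,0]],[0,[0,0,0],[0,0,0]]]'>/dev/null; python3 -c "
from h import *
st()"; python3 -m crank '[[0,[0,0,-1.5],[0,0,0]],[0,[0,0,0],[0,0,0]],[0,[0,0,0],[0,0,0]]]'>/dev/null; python3 -c "
from h import *
st()"; python3 -m crank '[[0,[0,0,-2],[0,0,0]],[0,[0,0,0],[0,0,0]],[0,[0,0,0],[0,0,0]]]'>/dev/null; python3 -c "
from h import *
st()"; python3 -m crank '[[0,[0,0,-2],[0,0,0]],[0,[0,0,0],[0,0,0]],[0,[0,0,0],[0,0,0]]]'>/dev/null; python3 -c "
from h import *
st()"; done
```

```text
57.95 [630.6 236.2 192.6] xaxis deg 84.4 F [-1.8 -0.9  8.3] T [-0.05  0.43 -0.03] op 0.0 g 4.1
58.25 [630.5 236.2 192.8] xaxis deg 84.4 F [0.3 0.3 4.1] T [ 0.17 -0.15  0.07] op -0.4 g 2.4
58.55 [630.4 236.1 194.6] xaxis deg 84.4 F [2.1 1.6 3.5] T [ 0.27 -0.44 -0.01] op -0.1 g 1.8
58.85 [629.9 235.8 196.1] xaxis deg 84.4 F [1.7 1.6 2.4] T [ 0.2  -0.34 -0.  ] op 0.1 g 1.4
```

View pics/b.png

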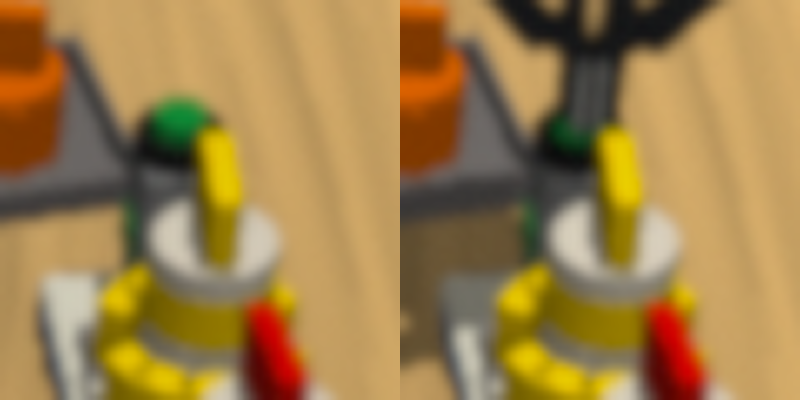

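As I eased up, the force followed the button's spring (4.1, 3.5, 2.4 N), so the 29 N stop was the button fully down. The picture shows the closed tips on the green button at (575,130). Retracting and handing in after a last check.

```bash
python3 -m crank '[[0,[0,0,-10],[0,0,0]],[0,[0,0,-30],[0,0,0]],[0,[0,0,-40],[0,0,0]],[0,[0,0,-20],[0,0,0]],[0,[40,-20,0],[0,0,0]],[0,[45,-20,0],[0,0,0]],[0,[45,-20,0],[0,0,0]],[0,[0,0,0],[0,0,0]],[0,[0,0,0],[0,0,0]]]'>/dev/null; python3 - <<'E'
from h import *
st(); t=ctrl.grab_frame('top'); g=ctrl.grab_frame('side')
cv2.imwrite('pics/end.png',np.hstack([cv2.resize(t[80:290,95:430],(480,300)),cv2.resize(g[100:330,220:465],(320,300))]))
E
```

```text
59.75 [581.9 371.7 295.5] xaxis deg 84.5 F [0.8 0.4 0.2] T [-0.   -0.02 -0.02] op -0.0 g 0.0
```

View pics/end.png

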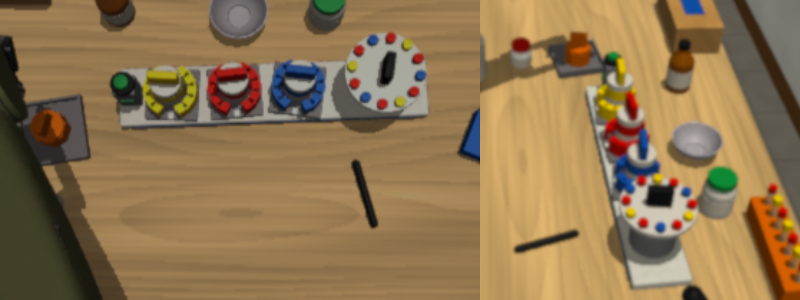

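The final picture shows the cap in the tray (50,127), the three cartridges locked (170/235/298, 85), the carousel seated (387,73), and the robot clear of everything.

```bash
python3 -c "
from bench import ctrl
print(ctrl.finish_job())"
```

```text
the job is handed in; nothing more can be done
None
```

The job is handed in at about 60 s: dust cap upright in the tray, carousel fully home on the shaft, all three cartridges locked in the docks of their own colour, and the start button then pressed to its stop; no verdict came back.

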